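Clear the test bench: nest the beakers, shelve the samples

TASK

Clear the bench after the test session. Stand every sample bottle upright on the floor of the tray that matches its cap colour, including any bottle left in the porcelain dish, and nest the beakers that are there in size order inside the dish, each one upright and fully down inside the next larger one present. Leave the flask, wash bottle, test cassette and pipette alone.

Things in the scene. Friction and masses are not known exactly. Their poses are not given: they have to be found in the camera images.
- dish: White porcelain dish, round, loose, 350 g: outer diameter 90 mm, height 44 mm, wall 3 mm (inner diameter 84 mm), floor 4 mm thick. Origin: centre of the underside; z up along its axis. It is the outermost of the nest. A bottle may be standing in it at the start.
- beaker_l: Large beaker, off-white plastic with short blue marks, open top, straight wall: outer diameter 68 mm, height 66 mm, wall 3 mm (inner diameter 62 mm), floor 4 mm thick, bottom edge slightly bevelled, 70 g. Origin: centre of the underside; z up along its axis. May be absent.
- beaker_m: Medium beaker, like the large one: outer diameter 52 mm, height 88 mm, wall 3 mm (inner diameter 46 mm), floor 4 mm thick, 60 g. Origin: centre of the underside; z up. May be absent.
- beaker_s: Small tall beaker, like the others: outer diameter 36 mm, height 110 mm, wall 3 mm (inner diameter 30 mm), floor 4 mm thick, 50 g. Origin: centre of the underside; z up. May be absent.
- bottle_red1: Sample bottle with a red screw cap, flat bottom, solid, about 70 g, 90 mm tall: cream body of 31 mm diameter up to 58 mm, then the cap of 34 mm diameter from 58 to 90 mm (grip the cap). Origin: centre of the underside; z up. May be absent.
- bottle_red2: Sample bottle with a red screw cap, flat bottom, solid, about 70 g, 90 mm tall: cream body of 31 mm diameter up to 58 mm, then the cap of 34 mm diameter from 58 to 90 mm (grip the cap). Origin: centre of the underside; z up. May be absent.
- bottle_red3: Sample bottle with a red screw cap, flat bottom, solid, about 70 g, 90 mm tall: cream body of 31 mm diameter up to 58 mm, then the cap of 34 mm diameter from 58 to 90 mm (grip the cap). Origin: centre of the underside; z up. May be absent.
- bottle_blue1: Sample bottle with a blue screw cap, flat bottom, solid, about 70 g, 90 mm tall: cream body of 31 mm diameter up to 58 mm, then the cap of 34 mm diameter from 58 to 90 mm (grip the cap). Origin: centre of the underside; z up. May be absent. Stands inside the dish at the start.
- bottle_blue2: Sample bottle with a blue screw cap, flat bottom, solid, about 70 g, 90 mm tall: cream body of 31 mm diameter up to 58 mm, then the cap of 34 mm diameter from 58 to 90 mm (grip the cap). Origin: centre of the underside; z up. May be absent.
- tray_red: Open red plastic tray, fixed to the bench: 150 mm along its x, 80 mm along its y, 35 mm high, walls and floor 5 mm thick (inside 140 by 70 mm). Origin: centre of the underside. Up to three bottles stand in it in a row along x.
- tray_blue: Open blue plastic tray, fixed to the bench: 150 mm along its x, 80 mm along its y, 35 mm high, walls and floor 5 mm thick (inside 140 by 70 mm). Origin: centre of the underside. Up to three bottles stand in it in a row along x.
- flask: Bystander: green conical flask, 72 mm wide, 110 mm tall, loose; leave alone. Origin: centre of the underside.
- wash_bottle: Bystander: white bottle with an orange cap, 60 mm diameter, 150 mm tall, loose; leave alone. Origin: centre of the underside.
- cassette: Bystander: white test cassette lying flat, 22 x 72 x 6 mm, loose; leave alone. Origin: centre of the underside.
- pipette: Bystander: white and blue hand pipette lying flat along its y, 27 mm thick, about 260 mm long, loose; leave alone. Origin: under the middle of the handle.

How it is judged:
At the end, for the whole second after the job is handed in: Every bottle present stands (within 0.2 rad) on the floor of the tray of its cap colour; every beaker present is upright (within 0.12 rad) and rests inside on the floor of the next larger vessel present (within 3 mm), the largest in the dish; the dish stands flat; all at rest (height (world z) of dish below 0.008 m and angle between dish's own z axis and vertical below 0.1 rad and horizontal distance between beaker_l and dish below 0.01 m and z of beaker_l in the frame of dish between 0.001 and 0.007 m and horizontal distance between beaker_m and dish below 0.018 m and z of beaker_m in the frame of dish between 0.001 and 0.011 m and horizontal distance between beaker_s and dish below 0.026 m and z of beaker_s in the frame of dish between 0.001 and 0.015 m and horizontal distance between beaker_m and beaker_l below 0.007 m and z of beaker_m in the frame of beaker_l between 0.001 and 0.007 m and horizontal distance between beaker_s and beaker_l below 0.015 m and z of beaker_s in the frame of beaker_l between 0.001 and 0.011 m and horizontal distance between beaker_s and beaker_m below 0.007 m and z of beaker_s in the frame of beaker_m between 0.001 and 0.007 m and angle between each of beaker_l, beaker_m, beaker_s's own z axis and vertical below 0.12 rad and linear speed of each of beaker_l, beaker_m, beaker_s, bottle_red1, bottle_red2, bottle_red3, bottle_blue1, bottle_blue2 below 0.02 m/s and x of bottle_red1 in the frame of tray_red between -0.065 and 0.065 m and y of bottle_red1 in the frame of tray_red between -0.03 and 0.03 m and z of each of bottle_red1, bottle_red2, bottle_red3 in the frame of tray_red below 0.011 m and angle between each of bottle_red1, bottle_red2, bottle_red3, bottle_blue1, bottle_blue2's own z axis and vertical below 0.2 rad and x of bottle_red2 in the frame of tray_red between -0.065 and 0.065 m and y of bottle_red2 in the frame of tray_red between -0.03 and 0.03 m and x of bottle_red3 in the frame of tray_red between -0.065 and 0.065 m and y of bottle_red3 in the frame of tray_red between -0.03 and 0.03 m and x of bottle_blue1 in the frame of tray_blue between -0.065 and 0.065 m and y of bottle_blue1 in the frame of tray_blue between -0.03 and 0.03 m and z of each of bottle_blue1, bottle_blue2 in the frame of tray_blue below 0.011 m and x of bottle_blue2 in the frame of tray_blue between -0.065 and 0.065 m and y of bottle_blue2 in the frame of tray_blue between -0.03 and 0.03 m); the robot touches nothing.
It fails at once if the flask is shifted more than 30 mm or tipped (distance of flask from where it was at the start of the episode above 0.03 m or angle between flask's own z axis and vertical above 0.4 rad).
It fails at once if the wash bottle is shifted more than 30 mm or tipped (distance of wash_bottle from where it was at the start of the episode above 0.03 m or angle between wash_bottle's own z axis and vertical above 0.4 rad).
It fails at once if the cassette is shifted more than 30 mm or tipped (distance of cassette from where it was at the start of the episode above 0.03 m or angle between cassette's own z axis and vertical above 0.4 rad).
It fails at once if the pipette is shifted more than 30 mm or tipped (distance of pipette from where it was at the start of the episode above 0.03 m or angle between pipette's own z axis and vertical above 0.4 rad).
Of beaker_l, beaker_m, beaker_s only 2 to 3 are there at a start; the rules pass over those that are not, and their reading is None.
Of bottle_red1, bottle_red2, bottle_red3, bottle_blue1, bottle_blue2 only 4 to 5 are there at a start; the rules pass over those that are not, and their reading is None.
At some moment in a run one of dish, beaker_l may be knocked a few centimetres aside while the robot is not near it.
It also fails if it takes over 210 s, if anything falls off the work surface, if the arm or the gripper's body presses on something with over 40 N, if the wrist force passes 120 N, or if a joint passes its speed limit or range.

ROBOT

A 7-joint arm with a two-finger parallel gripper is mounted at the origin on the work surface. World frame = base frame: x ahead of the robot, y to its left, z up, the work surface at z = 0. Lengths are in m, angles in rad, forces in N, time in s.
With the tool pointing down it reaches from about 0.4 to 0.875 m from the base axis. Payload 6.5 kg.
Tool frame: the origin (TCP) lies between the finger pads; the fingertips stand 17 mm ahead of it and the grasp point (between the pads) lies 2 mm behind it (finger_overhang is the distance from the TCP to the fingertips, in m); z points along the fingers, y is the direction in which the jaws open and shut (so a half turn about z gives the same grasp; the last joint's range is limited). The gripper opens to 85 mm and grips with 20 to 120 N. Pads are 22 mm wide; open, the fingers measure 114 mm over their backs; the gripper's body (76 mm by 85 mm) begins 54 mm behind the grasp point. The pads swing forward as they close: fully open they stand 13 mm farther back than shut.
Start: joints at [-1.33, 0.536, -0.004, 1.538, 0.003, 1.067, -0.071], TCP at [0.196, 0.62, 0.248] pointing down, gripper open.
Joint ranges: [-2.7, 2.7], [-0.37, 2.16], [-1.27, 1.26], [0.24, 2.4], [-1.31, 4.45], [0.19, 1.91], [-2.76, 2.76]. Speed limits (rad/s): [2.39, 2.39, 3.14, 3.14, 3.14, 3.14, 3.14].

INTERFACE

Orientations are given as a unit quaternion [x, y, z, w].
In Python, from plant import read_state, camera, finish_job, finger_overhang gives the robot as it stands. The module is installed in compiled form; this text tells all that it offers.
- The arm moves only by the shell command python3 -m creep 'ROWS'. ROWS is JSON, a list of rows, each an object of numbers: "grip": the finger opening in m, from 0 to 0.0854; "tx", "ty", "tz": the shift along the tool's x, y, z in m; "wx", "wy", "wz": the turn, a rotation vector about the tool's x, y, z in degrees. In form: [{"grip": .., "tx": .., "ty": .., "tz": .., "wx": .., "wy": .., "wz": ..}, ...]. A call has 1 to 8 rows; each row shifts and turns the commanded pose from where the row before left it, along the tool's axes as they then stand; what a row does not reach is not made up. A row lasts 1/8 s, in which the tool goes at most 62.5 mm and 10.7 degrees, less where a joint would pass 70% of its speed; a pose out of reach is approached as far as the arm can. A call is refused whole if a number of a shift passes 0.0625 or a number of a turn 10.7, either way. A call with a gripper value outside its range is refused whole. The fingers move at their own pace and stop on an object; the grip force is fixed at half the most. Time passes only in rows, so rows that do not move let the fingers close. It gives the time, the measured TCP pose, the force and the opening at its end, in the units of the state.
- read_state(): the state, without advancing time (a new reading comes with each control period).
- camera(name): name is "side" or "top" or "wrist"; returns a dict with "color" (420x560x3 uint8, red, green, blue), "intrinsics" (3x3 intrinsics, pixels), "rvec" (rotation vector, rad) and "tvec" (3), from world to camera coordinates, as OpenCV has them; the wrist camera has in their place "mount" (4x4, takes a point from camera to tool coordinates, whose origin is the TCP and whose axes are the flange's). Camera axes: x right, y down, z forward; pixel columns grow to the right and rows downward; lengths in m; the calibration is good to about 2 mm. A picture is of the moment at which its call begins: read the wrist's pose just before it. There is no depth.
- finish_job(): hands the job in, once; it reports no verdict.
The state is a dict: "time_s": time; "joints": joint angles; "qvel": joint speeds; "joint_efforts": joint torques, N m; "tool_pos": TCP position; "tcp_rot": TCP orientation; "force": force on the tool from outside, world axes, zero at the start; "moment": the same for the moment, N m; "width": opening from 0.0 (shut) to 1.0 (fully open).
Only numpy, scipy, OpenCV 4.12 (cv2) and the standard library are available. Lean on these libraries where they do the work, as an engineer would, in place of code of your own. Each camera call takes 0.05 s, during which the arm holds its last target.

## Working session

There is one attempt and no reset: what is moved stays moved. The work goes in short steps, Python scripts to look and compute and a shell command to move; the robot and the scene stay as the last step left them, time stands still between calls to the robot, and variables do not carry over. Pictures are saved under pics/ and viewed, and the job is handed in when it is done.

```bash
mkdir -p pics; ls; cat > h.py <<'E'
import numpy as np,cv2,json
from plant import read_state,camera
def snap(n,fn):
    s=read_state();c=camera(n);cv2.imwrite('pics/'+fn,c['color'][:,:,::-1]);return s,c
E
python3 - <<'E'
from h import *
s=read_state();print(s)
for n in ['side','top','wrist']:
    s,c=snap(n,n+'0.png');print(n,{k:np.round(v,4).tolist() for k,v in c.items() if k!='color'})
E
```

```text
pics
{'time_s': 0.0, 'joints': array([-1.33018095,  0.53716611, -0.00441398,  1.53888172,  0.00255483,
        1.06731571, -0.07121046]), 'qvel': array([-8.94948987e-04,  4.56369977e-05, -5.04831354e-04,  3.99725724e-04,
       -7.35387003e-04,  7.24851401e-04, -1.29652213e-03]), 'joint_efforts': array([-2.32669026e-04, -5.83430994e+01,  1.04857642e+00, -2.59100389e+01,
        1.22837804e-02,  1.00165332e-02, -1.51700306e-06]), 'tool_pos': array([0.19614894, 0.6190541 , 0.24740998]), 'tcp_rot': array([ 1.52797490e-01,  9.88257126e-01, -8.78674493e-04, -8.39322758e-05]), 'force': array([ 0.1907009 ,  0.19393743, -0.8216015 ]), 'moment': array([ 0.04515528,  0.00876127, -0.00155119]), 'width': 1.0027015970169888}
side {'intrinsics': [[408.2036, 0.0, 282.009], [0.0, 408.2036, 208.9932], [0.0, 0.0, 1.0]], 'rvec': [0.5751, -2.669, 1.2113], 'tvec': [0.5819, 0.1905, 0.8501]}
top {'intrinsics': [[448.6002, 0.0, 283.6702], [0.0, 448.6002, 209.7612], [0.0, 0.0, 1.0]], 'rvec': [2.1297, -2.1649, 0.1597], 'tvec': [0.0466, 0.6086, 1.0053]}
wrist {'intrinsics': [[333.7358, 0.0, 283.2169], [0.0, 333.7358, 209.8544], [0.0, 0.0, 1.0]], 'mount': [[0.001, -0.9463, -0.3232, 0.0829], [1.0, 0.0013, -0.0006, 0.0004], [0.0009, -0.3232, 0.9463, -0.126], [0.0, 0.0, 0.0, 1.0]]}
```

View pics/top0.png

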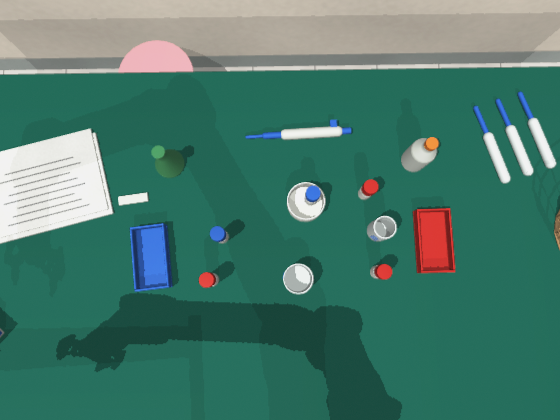

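View pics/side0.png

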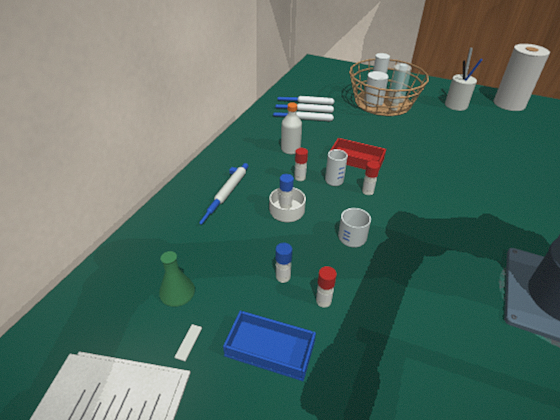

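View pics/wrist0.png

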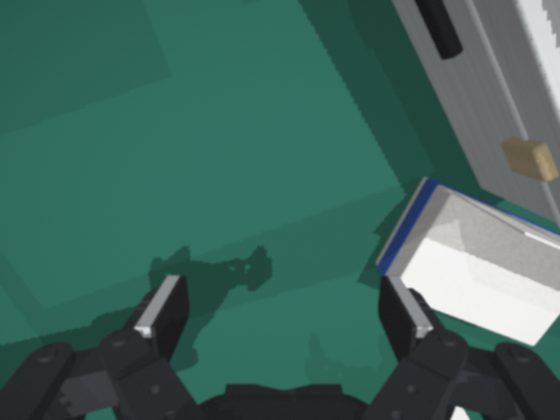

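The top view shows five bottles: red caps at (370,187), (384,272) and (207,280), blue at (218,234) and in the dish (313,194). There are two beakers, large at (298,278) and medium at (383,228), so the small one is absent. The blue tray is at (150,257) and the red one at (435,240). Next I measure them.

```bash
cat >> h.py <<'E'
def proj(c):
    R=cv2.Rodrigues(np.array(c['rvec'],float))[0];t=np.array(c['tvec'],float);return R,t,np.array(c['intrinsics'])
def toplane(c,uv,z):
    R,t,K=proj(c);uv=np.atleast_2d(np.array(uv,float));o=-R.T@t
    d=(np.linalg.inv(K)@np.c_[uv,np.ones(len(uv))].T).T@R
    return o+d*((z-o[2])/d[:,2])[:,None]
def wcam(s,c):
    """turn wrist image into dict with rvec/tvec"""
    from scipy.spatial.transform import Rotation as Ro
    T=np.eye(4);T[:3,:3]=Ro.from_quat(s['tcp_rot']).as_matrix();T[:3,3]=s['tool_pos']
    M=np.linalg.inv(T@np.array(c['mount']));c=dict(c);c['rvec']=cv2.Rodrigues(M[:3,:3])[0].ravel();c['tvec']=M[:3,3];return c
def masks(c):
    h=cv2.cvtColor(c['color'],cv2.COLOR_RGB2HSV);H,S,V=cv2.split(h)
    red=((H<5)|(H>174))&(S>150)&(V>60);blue=(H>108)&(H<125)&(S>150)&(V>60)
    white=(S<60)&(V>120)
    return [m.astype(np.uint8) for m in(red,blue,white)]
def comps(m,amin):
    cs,_=cv2.findContours(m,cv2.RETR_EXTERNAL,cv2.CHAIN_APPROX_NONE);return [k[:,0,:] for k in cs if cv2.contourArea(k)>amin]
def project(c,P):
    R,t,K=proj(c);p=(np.atleast_2d(P)@R.T+t)@K.T;return p[:,:2]/p[:,2:]
E
python3 - <<'E'
from h import *
s,c=snap('top','t1.png')
R,t,K=proj(c);print('cam',-R.T@t)
for n,m in zip(['red','blue','white'],masks(c)):
    for k in comps(m,40):
        (u,v),r=cv2.minEnclosingCircle(k);a=cv2.contourArea(k)
        print(n,round(u),round(v),'r%.1f a%.0f'%(r,a),[ (z,toplane(c,(u,v),z)[0,:2].round(3).tolist()) for z in((.035,.09) if n!='white' else (.044,.066,.088))])
im=cv2.resize(c['color'][120:310,110:480],None,fx=2.1,fy=2.1,interpolation=2);cv2.imwrite('pics/t1z.png',im[:,:,::-1])
E
```

```text
cam [0.45732073 0.04116628 1.08276719]
red 207 280 r8.2 a176 [(0.035, [0.451, 0.217]), (0.09, [0.451, 0.207])]
red 383 272 r8.4 a184 [(0.035, [0.463, -0.191]), (0.09, [0.462, -0.179])]
red 434 241 r36.3 a2320 [(0.035, [0.531, -0.313]), (0.09, [0.527, -0.294])]
red 370 187 r8.3 a176 [(0.035, [0.662, -0.168]), (0.09, [0.651, -0.157])]
blue 218 234 r7.8 a160 [(0.035, [0.556, 0.192]), (0.09, [0.551, 0.184])]
blue 150 257 r35.9 a2269 [(0.035, [0.504, 0.35]), (0.09, [0.502, 0.334])]
blue 313 194 r7.8 a154 [(0.035, [0.648, -0.033]), (0.09, [0.638, -0.029])]
blue 263 134 r17.2 a97 [(0.035, [0.796, 0.084]), (0.09, [0.778, 0.081])]
blue 480 119 r13.9 a98 [(0.035, [0.826, -0.445]), (0.09, [0.807, -0.42])]
blue 504 112 r14.1 a104 [(0.035, [0.844, -0.504]), (0.09, [0.824, -0.475])]
blue 524 105 r13.9 a106 [(0.035, [0.86, -0.556]), (0.09, [0.839, -0.524])]
white 298 278 r15.7 a714 [(0.044, [0.45, 0.007]), (0.066, [0.45, 0.008]), (0.088, [0.45, 0.008])]
white 381 229 r15.3 a508 [(0.044, [0.561, -0.19]), (0.066, [0.559, -0.185]), (0.088, [0.557, -0.18])]
white 133 199 r15.2 a246 [(0.044, [0.641, 0.3
[... 276 characters left out ...]
18.9 a670 [(0.044, [0.736, -0.286]), (0.066, [0.73, -0.279]), (0.088, [0.724, -0.272])]
white 495 158 r26.9 a514 [(0.044, [0.726, -0.469]), (0.066, [0.72, -0.458]), (0.088, [0.714, -0.447])]
white 45 186 r73.0 a9386 [(0.044, [0.676, 0.598]), (0.066, [0.672, 0.586]), (0.088, [0.667, 0.574])]
white 311 132 r30.3 a583 [(0.044, [0.796, -0.032]), (0.066, [0.789, -0.031]), (0.088, [0.781, -0.029])]
white 518 150 r27.1 a523 [(0.044, [0.743, -0.527]), (0.066, [0.737, -0.515]), (0.088, [0.731, -0.503])]
white 540 144 r26.9 a531 [(0.044, [0.76, -0.58]), (0.066, [0.753, -0.567]), (0.088, [0.747, -0.553])]
white 280 37 r281.9 a37144 [(0.044, [1.042, 0.04]), (0.066, [1.03, 0.04]), (0.088, [1.018, 0.04])]
```

View pics/t1z.png

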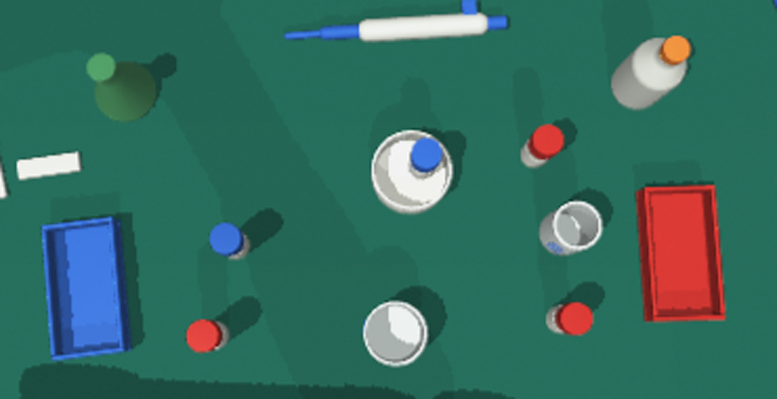

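```bash
python3 -m creep '[{"wz":-8.8,"tx":-0.03,"ty":-0.035},{"wz":-8.8,"tx":-0.03,"ty":-0.035},{"tx":-0.038,"ty":-0.046},{"tx":-0.038,"ty":-0.046},{"tx":-0.038,"ty":-0.046},{"tx":-0.038,"ty":-0.046},{"tx":-0.038,"ty":-0.046},{}]'; python3 - <<'E'
from h import *
from scipy.spatial.transform import Rotation as Ro
s=read_state();print(s['tool_pos'],s['joints'].round(2),Ro.from_quat(s['tcp_rot']).as_matrix().round(3).tolist())
s,c=snap('top','t2.png')
for m in masks(c)[:2]:
    for k in comps(m,1000):
        b=cv2.minAreaRect(k);p=toplane(c,cv2.boxPoints(b),.035)[:,:2];print(p.round(3).tolist(),p.mean(0).round(4))
E
```

```text
[0.19619625 0.61930091 0.2477242 ] [-1.33  0.54 -0.    1.54  0.    1.07 -0.07] [[-0.953, 0.302, -0.0], [0.302, 0.953, -0.001], [-0.0, -0.001, -1.0]]
[[0.607, -0.267], [0.612, -0.357], [0.461, -0.357], [0.456, -0.269]] [ 0.534  -0.3127]
[[0.578, 0.4], [0.584, 0.313], [0.435, 0.297], [0.429, 0.383]] [0.5062 0.3483]invalid input
```

```bash
python3 -m creep '[{"grip":0.0854,"tx":-0.03,"ty":-0.035,"tz":0,"wx":0,"wy":0,"wz":-8.8},{"grip":0.0854,"tx":-0.03,"ty":-0.035,"tz":0,"wx":0,"wy":0,"wz":-8.8}]'; python3 - <<'E'
from h import *
from scipy.spatial.transform import Rotation as Ro
s=read_state();print(s['time_s'],s['tool_pos'],s['joints'].round(2),Ro.from_quat(s['tcp_rot']).as_matrix().round(3).tolist())
E
```

```text
time_s: 0.5
tool_pos: [0.2384, 0.5371, 0.248]
tcp_rot: [-0.004, 1.0, -0.0, -0.0]
force: [0.9, -0.3, -0.0]
width: 1.003
0.5 [0.23839248 0.5371132  0.24801639] [-1.18  0.43 -0.07  1.71  0.03  1.    0.32] [[-1.0, -0.007, -0.0], [-0.007, 1.0, -0.0], [0.0, -0.0, -1.0]]
```

```bash
python3 -m creep '[{"grip":0.0854,"tx":-0.039,"ty":-0.044,"tz":0,"wx":0,"wy":0,"wz":0},{"grip":0.0854,"tx":-0.039,"ty":-0.044,"tz":0,"wx":0,"wy":0,"wz":0},{"grip":0.0854,"tx":-0.039,"ty":-0.044,"tz":0,"wx":0,"wy":0,"wz":0},{"grip":0.0854,"tx":-0.039,"ty":-0.044,"tz":0,"wx":0,"wy":0,"wz":0},{"grip":0.0854,"tx":-0.039,"ty":-0.044,"tz":0,"wx":0,"wy":0,"wz":0},{"grip":0.0854,"tx":-0.039,"ty":-0.044,"tz":0,"wx":0,"wy":0,"wz":0},{"grip":0.0854,"tx":-0.039,"ty":-0.044,"tz":0,"wx":0,"wy":0,"wz":0},{"grip":0.0854,"tx":-0.039,"ty":-0.044,"tz":0,"wx":0,"wy":0,"wz":0}]'; python3 - <<'E'
from h import *
s,c=snap('wrist','w1.png');print(s['time_s'],s['tool_pos'],s['joints'].round(2))
c=wcam(s,c)
for n,m in zip('rb',masks(c)[:2]):
    for k in comps(m,300):
        (u,v),r=cv2.minEnclosingCircle(k);print(n,u,v,r,toplane(c,(u,v),.09)[0].round(3),toplane(c,(u,v),.074)[0].round(3))
E
```

```text
time_s: 1.5
tool_pos: [0.5519, 0.1847, 0.2485]
tcp_rot: [-0.0, 1.0, 0.0, 0.0]
force: [0.9, 1.1, 0.3]
width: 1.0
1.5 [0.55187364 0.18469419 0.24845441] [-0.48  0.42  0.1   1.73 -0.05  0.99  1.21]
r 312.0 73.5 22.38871192932129 [0.452 0.207 0.09 ] [0.451 0.209 0.074]
b 207.0 358.5 32.31495666503906 [0.733 0.104 0.09 ] [0.748 0.1   0.074]
b 67.5 277.0 25.53928565979004 [ 0.635 -0.024  0.09 ] [ 0.645 -0.035  0.074]
b 283.39239501953125 193.2088623046875 20.272802352905273 [0.551 0.185 0.09 ] [0.555 0.185 0.074]
b 452.0 130.0 89.94452667236328 [0.496 0.325 0.09 ] [0.497 0.333 0.074]
```

View pics/w1.png

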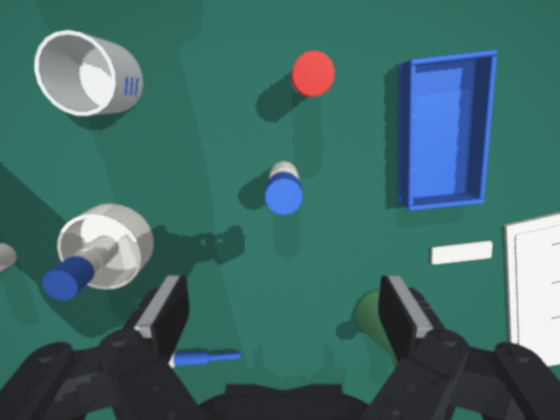

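The wrist view shows the blue cap at (283,193), right below the jaws, so I descend and grip.

```bash
python3 -m creep '[{"grip":0.0854,"tx":0,"ty":0,"tz":0.058,"wx":0,"wy":0,"wz":0},{"grip":0.0854,"tx":0,"ty":0,"tz":0.058,"wx":0,"wy":0,"wz":0},{"grip":0.0854,"tx":0,"ty":0,"tz":0.057,"wx":0,"wy":0,"wz":0},{"grip":0.02,"tx":0,"ty":0,"tz":0,"wx":0,"wy":0,"wz":0},{"grip":0.02,"tx":0,"ty":0,"tz":0,"wx":0,"wy":0,"wz":0},{"grip":0.02,"tx":0,"ty":0,"tz":0,"wx":0,"wy":0,"wz":0},{"grip":0.02,"tx":0,"ty":0,"tz":0,"wx":0,"wy":0,"wz":0},{"grip":0.02,"tx":0,"ty":0,"tz":0,"wx":0,"wy":0,"wz":0}]'
```

```text
time_s: 2.55
tool_pos: [0.5529, 0.1868, 0.0783]
tcp_rot: [-0.0, 1.0, 0.001, 0.002]
force: [-0.4, 0.1, 5.8]
width: 0.382
```

```bash
python3 -m creep '[{"grip":0.02,"tx":0,"ty":0,"tz":-0.05,"wx":0,"wy":0,"wz":0},{"grip":0.02,"tx":0,"ty":0.02,"tz":-0.05,"wx":0,"wy":0,"wz":0},{"grip":0.02,"tx":0.006,"ty":0.055,"tz":0,"wx":0,"wy":0,"wz":0},{"grip":0.02,"tx":0.006,"ty":0.055,"tz":0,"wx":0,"wy":0,"wz":0},{"grip":0.02,"tx":0,"ty":0.036,"tz":0,"wx":0,"wy":0,"wz":0},{"grip":0.02,"tx":0,"ty":0,"tz":0.03,"wx":0,"wy":0,"wz":0},{"grip":0.02,"tx":0,"ty":0,"tz":0.03,"wx":0,"wy":0,"wz":0},{"grip":0.02,"tx":0,"ty":0,"tz":0,"wx":0,"wy":0,"wz":0}]'; python3 - <<'E'
from h import *
s,c=snap('wrist','w2.png');print(s['time_s'],s['tool_pos'],s['width'],s['force'])
c=wcam(s,c)
snap('side','s2.png')
E
```

```text
time_s: 3.55
tool_pos: [0.5378, 0.3516, 0.115]
tcp_rot: [-0.0, 1.0, -0.001, -0.001]
force: [-0.4, -0.1, -0.6]
width: 0.38
3.55 [0.5377634  0.35162464 0.11500013] 0.3796409276871629 [-0.37067007 -0.14261823 -0.5915523 ]
```

View pics/w2.png

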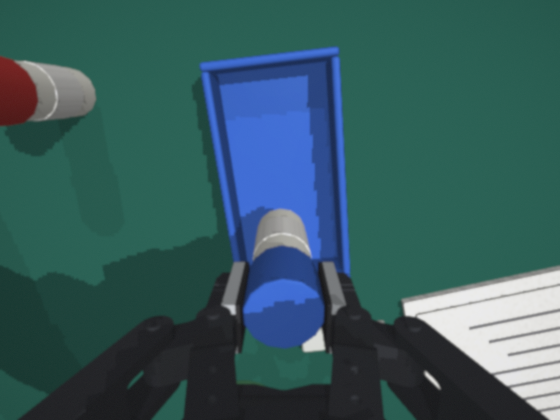

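View pics/s2.png

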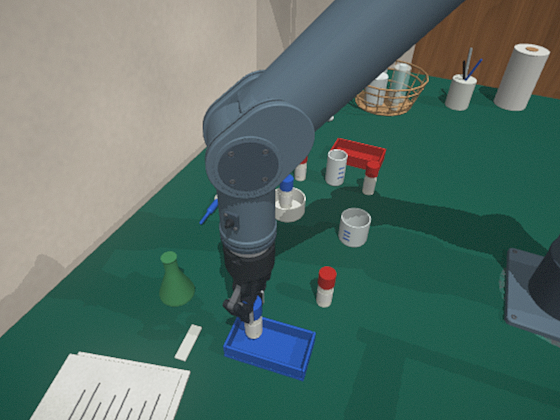

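The wrist view shows the bottle foot at about (283,230), midway between the tray walls at 230 and 343 and clear of the rim. I lower it, release and go up.

```bash
python3 -m creep '[{"grip":0.02,"tx":0,"ty":0,"tz":0.02,"wx":0,"wy":0,"wz":0},{"grip":0.02,"tx":0,"ty":0,"tz":0.012,"wx":0,"wy":0,"wz":0},{"grip":0.02,"tx":0,"ty":0,"tz":0,"wx":0,"wy":0,"wz":0},{"grip":0.0854,"tx":0,"ty":0,"tz":0,"wx":0,"wy":0,"wz":0},{"grip":0.0854,"tx":0,"ty":0,"tz":0,"wx":0,"wy":0,"wz":0},{"grip":0.0854,"tx":0,"ty":0,"tz":0,"wx":0,"wy":0,"wz":0},{"grip":0.0854,"tx":0,"ty":0,"tz":-0.05,"wx":0,"wy":0,"wz":0},{"grip":0.0854,"tx":0,"ty":0,"tz":-0.05,"wx":0,"wy":0,"wz":0}]'; python3 - <<'E'
from h import *
s,c=snap('wrist','w3.png');print(s['time_s'],s['tool_pos'],s['width'],s['force'])
c=wcam(s,c)
for n,m in zip('rb',masks(c)[:2]):
    for k in comps(m,300):
        (u,v),r=cv2.minEnclosingCircle(k);print(n,u,v,r,toplane(c,(u,v),.09)[0].round(3),toplane(c,(u,v),.074)[0].round(3))
E
```

```text
time_s: 4.65
tool_pos: [0.5384, 0.3519, 0.1841]
tcp_rot: [-0.0, 1.0, -0.0, -0.0]
force: [0.4, -0.4, 0.8]
width: 0.997
4.65 [0.53836997 0.35191028 0.18407182] 0.9973846742088671 [ 0.36063643 -0.37033481  0.81520766]
r 64.43656158447266 88.04424285888672 39.4202995300293 [0.451 0.216 0.09 ] [0.451 0.206 0.074]
b 282.3529357910156 151.27439880371094 100.43144226074219 [0.49  0.351 0.09 ] [0.492 0.351 0.074]
```

View pics/w3.png

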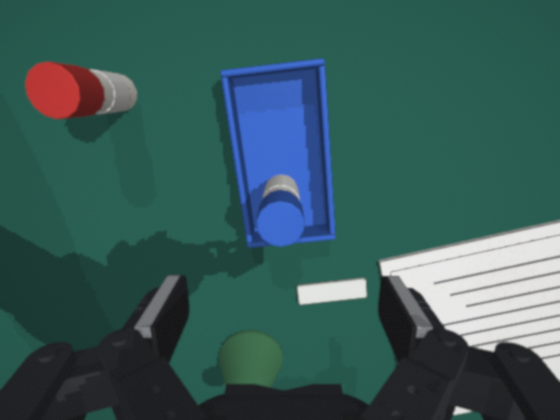

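The blue bottle stands in the tray at (281,210). Next is the left red bottle.

```bash
python3 -m creep '[{"grip":0.0854,"tx":0.029,"ty":-0.048,"tz":0,"wx":0,"wy":0,"wz":0},{"grip":0.0854,"tx":0.029,"ty":-0.048,"tz":0,"wx":0,"wy":0,"wz":0},{"grip":0.0854,"tx":0.029,"ty":-0.047,"tz":0,"wx":0,"wy":0,"wz":0},{"grip":0.0854,"tx":0,"ty":0,"tz":0.054,"wx":0,"wy":0,"wz":0},{"grip":0.0854,"tx":0,"ty":0,"tz":0.054,"wx":0,"wy":0,"wz":0},{"grip":0.02,"tx":0,"ty":0,"tz":0,"wx":0,"wy":0,"wz":0},{"grip":0.02,"tx":0,"ty":0,"tz":0,"wx":0,"wy":0,"wz":0},{"grip":0.02,"tx":0,"ty":0,"tz":0,"wx":0,"wy":0,"wz":0}]'; python3 -m creep '[{"grip":0.02,"tx":0,"ty":0,"tz":0,"wx":0,"wy":0,"wz":0}]'
```

```text
time_s: 5.7
tool_pos: [0.4534, 0.2099, 0.0775]
tcp_rot: [-0.0, 1.0, 0.001, 0.002]
force: [-2.7, -5.7, 21.4]
width: 0.382
time_s: 5.82
tool_pos: [0.4535, 0.2099, 0.0776]
tcp_rot: [-0.0, 1.0, 0.001, 0.002]
force: [-0.4, -0.2, 5.1]
width: 0.379
```

```bash
python3 -m creep '[{"grip":0.02,"tx":0,"ty":0,"tz":-0.06,"wx":0,"wy":0,"wz":0},{"grip":0.02,"tx":0,"ty":0,"tz":-0.06,"wx":0,"wy":0,"wz":0},{"grip":0.02,"tx":-0.0125,"ty":-0.0525,"tz":0,"wx":0,"wy":0,"wz":0},{"grip":0.02,"tx":-0.0125,"ty":-0.0525,"tz":0,"wx":0,"wy":0,"wz":0},{"grip":0.02,"tx":-0.0125,"ty":-0.0525,"tz":0,"wx":0,"wy":0,"wz":0},{"grip":0.02,"tx":-0.0125,"ty":-0.0525,"tz":0,"wx":0,"wy":0,"wz":0},{"grip":0.02,"tx":-0.0125,"ty":-0.0525,"tz":0,"wx":0,"wy":0,"wz":0},{"grip":0.02,"tx":-0.0125,"ty":-0.0525,"tz":0,"wx":0,"wy":0,"wz":0}]'; python3 -m creep '[{"grip":0.02,"tx":-0.0125,"ty":-0.052,"tz":0,"wx":0,"wy":0,"wz":0},{"grip":0.02,"tx":-0.0125,"ty":-0.052,"tz":0,"wx":0,"wy":0,"wz":0},{"grip":0.02,"tx":-0.0125,"ty":-0.052,"tz":0,"wx":0,"wy":0,"wz":0},{"grip":0.02,"tx":-0.0125,"ty":-0.052,"tz":0,"wx":0,"wy":0,"wz":0},{"grip":0.02,"tx":0,"ty":0,"tz":0.04,"wx":0,"wy":0,"wz":0},{"grip":0.02,"tx":0,"ty":0,"tz":0.04,"wx":0,"wy":0,"wz":0},{"grip":0.02,"tx":0,"ty":0,"tz":0,"wx":0,"wy":0,"wz":0}]'; python3 - <<'E'
from h import *
s,c=snap('wrist','w4.png');print(s['time_s'],s['tool_pos'],s['width'],s['joints'].round(2))
E
```

```text
time_s: 6.82
tool_pos: [0.5278, -0.1074, 0.1973]
tcp_rot: [-0.0, 1.0, 0.0, 0.002]
force: [0.6, 0.3, -0.3]
width: 0.382
time_s: 7.7
tool_pos: [0.5754, -0.3126, 0.114]
tcp_rot: [-0.0, 1.0, 0.001, -0.002]
force: [0.5, 0.4, -0.4]
width: 0.381
7.7 [ 0.5753671  -0.31258901  0.11395025] 0.38081049364891184 [ 0.29  0.71  0.21  1.62 -0.18  0.83  2.14]
```

View pics/w4.png

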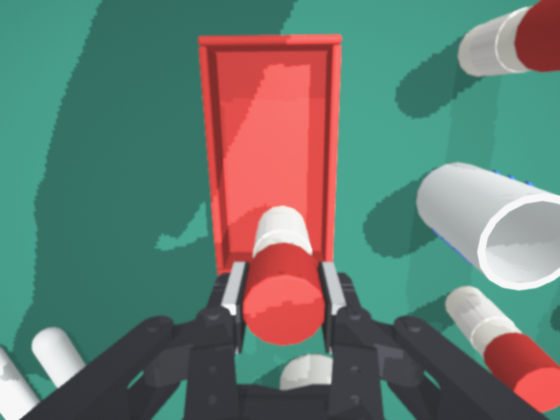

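The bottle foot at (283,225) lies within the red tray, whose walls are at 212 and 335, towards its far end. I lower and release it, then go for the near right red bottle.

```bash
python3 -m creep '[{"grip":0.02,"tx":0,"ty":-0.002,"tz":0.02,"wx":0,"wy":0,"wz":0},{"grip":0.02,"tx":0,"ty":0,"tz":0.011,"wx":0,"wy":0,"wz":0},{"grip":0.02,"tx":0,"ty":0,"tz":0,"wx":0,"wy":0,"wz":0},{"grip":0.0854,"tx":0,"ty":0,"tz":0,"wx":0,"wy":0,"wz":0},{"grip":0.0854,"tx":0,"ty":0,"tz":0,"wx":0,"wy":0,"wz":0},{"grip":0.0854,"tx":0,"ty":0,"tz":0,"wx":0,"wy":0,"wz":0},{"grip":0.0854,"tx":0,"ty":0,"tz":-0.05,"wx":0,"wy":0,"wz":0},{"grip":0.0854,"tx":0,"ty":0,"tz":-0.05,"wx":0,"wy":0,"wz":0}]'; python3 - <<'E'
from h import *
s,c=snap('wrist','w5.png');print(s['time_s'],s['tool_pos'],s['width'])
c=wcam(s,c)
for n,m in zip('rb',masks(c)[:2]):
    for k in comps(m,300):
        (u,v),r=cv2.minEnclosingCircle(k);print(n,u,v,r,toplane(c,(u,v),.09)[0].round(3),toplane(c,(u,v),.074)[0].round(3))
E
```

```text
time_s: 8.75
tool_pos: [0.5767, -0.3156, 0.1852]
tcp_rot: [-0.0, 1.0, 0.0, -0.0]
force: [0.9, -1.1, -0.2]
width: 1.002
8.75 [ 0.57667996 -0.31562415  0.18524209] 1.0018608045498805
r 471.0 302.5 30.79376792907715 [ 0.645 -0.17   0.09 ] [ 0.656 -0.16   0.074]
r 276.644775390625 139.58946228027344 102.04412841796875 [ 0.521 -0.32   0.09 ] [ 0.523 -0.32   0.074]
r 492.0 44.0 41.677433013916016 [ 0.464 -0.19   0.09 ] [ 0.462 -0.181  0.074]
```

View pics/w5.png

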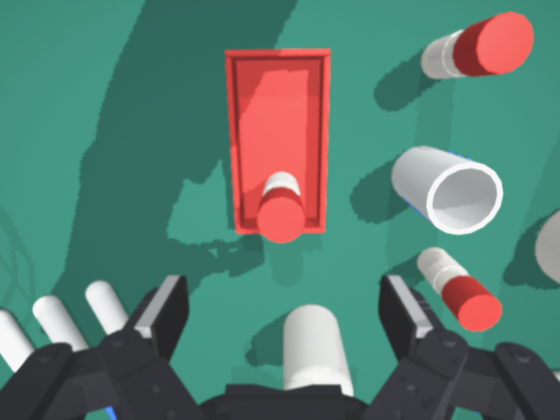

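```bash
python3 -m creep '[{"grip":0.0854,"tx":0.038,"ty":0.0447,"tz":0,"wx":0,"wy":0,"wz":0},{"grip":0.0854,"tx":0.038,"ty":0.0447,"tz":0,"wx":0,"wy":0,"wz":0},{"grip":0.0854,"tx":0.038,"ty":0.0447,"tz":0,"wx":0,"wy":0,"wz":0},{"grip":0.0854,"tx":0,"ty":0,"tz":0.054,"wx":0,"wy":0,"wz":0},{"grip":0.0854,"tx":0,"ty":0,"tz":0.055,"wx":0,"wy":0,"wz":0},{"grip":0.02,"tx":0,"ty":0,"tz":0,"wx":0,"wy":0,"wz":0},{"grip":0.02,"tx":0,"ty":0,"tz":0,"wx":0,"wy":0,"wz":0},{"grip":0.02,"tx":0,"ty":0,"tz":0,"wx":0,"wy":0,"wz":0}]'; python3 -m creep '[{"grip":0.02,"tx":0,"ty":0,"tz":0,"wx":0,"wy":0,"wz":0}]'
```

```text
time_s: 9.8
tool_pos: [0.4647, -0.1826, 0.0776]
tcp_rot: [-0.0, 1.0, -0.001, 0.002]
force: [-3.9, -2.4, 26.1]
width: 0.379
time_s: 9.93
tool_pos: [0.4647, -0.1826, 0.0777]
tcp_rot: [-0.0, 1.0, -0.001, 0.002]
force: [-0.8, -0.2, 4.8]
width: 0.382
```

```bash
python3 -m creep '[{"grip":0.02,"tx":0,"ty":0,"tz":-0.05,"wx":0,"wy":0,"wz":0},{"grip":0.02,"tx":0,"ty":0,"tz":-0.05,"wx":0,"wy":0,"wz":0},{"grip":0.02,"tx":-0.0085,"ty":-0.0445,"tz":0,"wx":0,"wy":0,"wz":0},{"grip":0.02,"tx":-0.0085,"ty":-0.0445,"tz":0,"wx":0,"wy":0,"wz":0},{"grip":0.02,"tx":-0.0085,"ty":-0.0445,"tz":0,"wx":0,"wy":0,"wz":0},{"grip":0.02,"tx":0,"ty":0,"tz":0.03,"wx":0,"wy":0,"wz":0},{"grip":0.02,"tx":0,"ty":0,"tz":0.03,"wx":0,"wy":0,"wz":0},{"grip":0.02,"tx":0,"ty":0,"tz":0,"wx":0,"wy":0,"wz":0}]';  python3 - <<'E'
from h import *
s,c=snap('wrist','w6.png');print(s['time_s'],s['tool_pos'],s['width'],s['joints'].round(2))
E
```

```text
time_s: 10.92
tool_pos: [0.4876, -0.3147, 0.115]
tcp_rot: [-0.0, 1.0, 0.001, -0.001]
force: [-0.0, -0.6, -0.0]
width: 0.379
10.925 [ 0.48757292 -0.31466174  0.11499733] 0.37933997850720713 [ 0.33  0.6   0.23  1.83 -0.19  0.73  2.23]
```

View pics/w6.png

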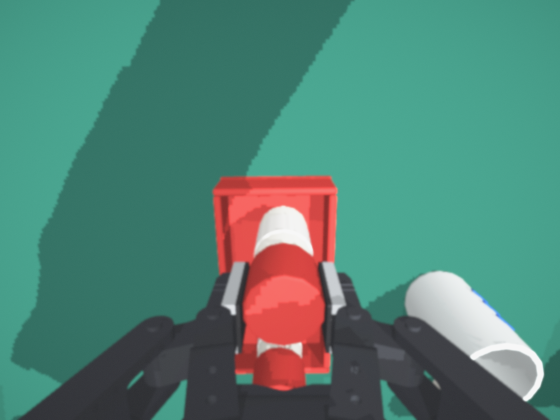

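The foot at (283,225) is inside the near end of the tray, clear of the rim at row 183. I lower and release it.

```bash
python3 -m creep '[{"grip":0.02,"tx":0,"ty":0,"tz":0.02,"wx":0,"wy":0,"wz":0},{"grip":0.02,"tx":0,"ty":0,"tz":0.012,"wx":0,"wy":0,"wz":0},{"grip":0.02,"tx":0,"ty":0,"tz":0,"wx":0,"wy":0,"wz":0},{"grip":0.0854,"tx":0,"ty":0,"tz":0,"wx":0,"wy":0,"wz":0},{"grip":0.0854,"tx":0,"ty":0,"tz":0,"wx":0,"wy":0,"wz":0},{"grip":0.0854,"tx":0,"ty":0,"tz":0,"wx":0,"wy":0,"wz":0},{"grip":0.0854,"tx":0,"ty":0,"tz":-0.05,"wx":0,"wy":0,"wz":0},{"grip":0.0854,"tx":0,"ty":0,"tz":-0.05,"wx":0,"wy":0,"wz":0}]'; python3 -c "
from h import *
snap('top','t3.png');snap('side','s3.png')"
```

```text
time_s: 11.98
tool_pos: [0.4881, -0.3151, 0.1843]
tcp_rot: [-0.0, 1.0, 0.0, -0.001]
force: [0.1, 0.2, -0.2]
width: 0.999
```

View pics/s3.png

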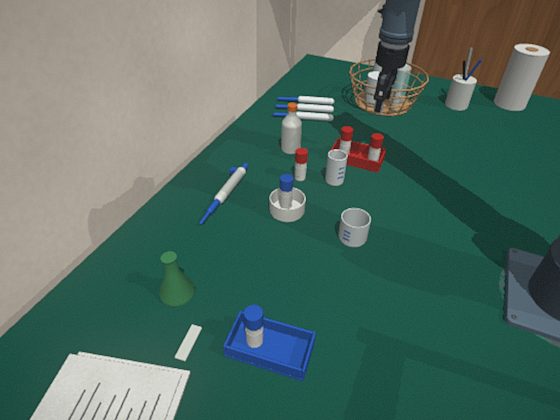

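```bash
python3 -m creep '[{"grip":0.0854,"tx":-0.0415,"ty":0.0388,"tz":0,"wx":0,"wy":0,"wz":0},{"grip":0.0854,"tx":-0.0415,"ty":0.0388,"tz":0,"wx":0,"wy":0,"wz":0},{"grip":0.0854,"tx":-0.0415,"ty":0.0388,"tz":0,"wx":0,"wy":0,"wz":0},{"grip":0.0854,"tx":-0.0415,"ty":0.0388,"tz":0,"wx":0,"wy":0,"wz":0},{"grip":0.0854,"tx":0,"ty":0,"tz":0,"wx":0,"wy":0,"wz":0}]'; python3 - <<'E'
from h import *
s,c=snap('wrist','w7.png');print(s['time_s'],s['tool_pos'],s['width'])
c=wcam(s,c)
for n,m in zip('rb',masks(c)[:2]):
    for k in comps(m,300):
        (u,v),r=cv2.minEnclosingCircle(k);print(n,u,v,r,toplane(c,(u,v),.09)[0].round(3),toplane(c,(u,v),.074)[0].round(3))
E
```

```text
time_s: 12.7
tool_pos: [0.6576, -0.1533, 0.1823]
tcp_rot: [-0.004, 1.0, 0.002, 0.001]
force: [-0.5, 0.3, -0.4]
width: 1.002
12.7 [ 0.65755956 -0.153275    0.18229055] 1.0016501390252595
r 270.5381164550781 211.37295532226562 26.747831344604492 [ 0.651 -0.162  0.09 ] [ 0.656 -0.162  0.074]
r 71.0 67.0 97.62181854248047 [ 0.56  -0.281  0.09 ] [ 0.559 -0.291  0.074]
b 7.0 354.5 19.780139923095703 [ 0.775 -0.375  0.09 ] [ 0.79  -0.391  0.074]
b 506.5 320.5 39.528568267822266 [0.739 0.023 0.09 ] [0.751 0.035 0.074]
b 456.5 196.5 32.626773834228516 [ 0.639 -0.035  0.09 ] [ 0.643 -0.026  0.074]
```

View pics/w7.png

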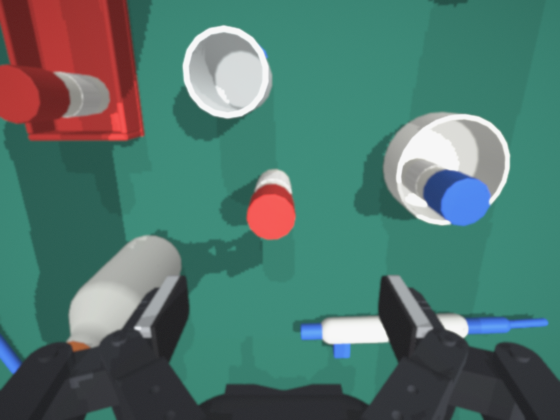

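The red cap is at (270,211) and the wash bottle at (130,290) stays clear of the left finger. I shift a little and descend.

```bash
python3 -m creep '[{"grip":0.0854,"tx":0.003,"ty":-0.009,"tz":0,"wx":0,"wy":0,"wz":0},{"grip":0.0854,"tx":0,"ty":0,"tz":0.053,"wx":0,"wy":0,"wz":0},{"grip":0.0854,"tx":0,"ty":0,"tz":0.054,"wx":0,"wy":0,"wz":0},{"grip":0.02,"tx":0,"ty":0,"tz":0,"wx":0,"wy":0,"wz":0},{"grip":0.02,"tx":0,"ty":0,"tz":0,"wx":0,"wy":0,"wz":0},{"grip":0.02,"tx":0,"ty":0,"tz":0,"wx":0,"wy":0,"wz":0},{"grip":0.02,"tx":0,"ty":0,"tz":0,"wx":0,"wy":0,"wz":0}]'
```

```text
time_s: 13.62
tool_pos: [0.6536, -0.1698, 0.0795]
tcp_rot: [-0.0, 1.0, -0.001, 0.003]
force: [-0.8, 0.5, 6.8]
width: 0.384
```

```bash
python3 -m creep '[{"grip":0.02,"tx":0,"ty":0,"tz":-0.0625,"wx":0,"wy":0,"wz":0},{"grip":0.02,"tx":0,"ty":0,"tz":-0.0625,"wx":0,"wy":0,"wz":0},{"grip":0.02,"tx":0.0305,"ty":-0.0365,"tz":0,"wx":0,"wy":0,"wz":0},{"grip":0.02,"tx":0.0305,"ty":-0.0365,"tz":0,"wx":0,"wy":0,"wz":0},{"grip":0.02,"tx":0.0305,"ty":-0.0365,"tz":0,"wx":0,"wy":0,"wz":0},{"grip":0.02,"tx":0.0305,"ty":-0.0365,"tz":0,"wx":0,"wy":0,"wz":0},{"grip":0.02,"tx":0,"ty":0,"tz":0,"wx":0,"wy":0,"wz":0},{"grip":0.02,"tx":0,"ty":0,"tz":0,"wx":0,"wy":0,"wz":0}]';  python3 - <<'E'
from h import *
s,c=snap('wrist','w8.png');print(s['time_s'],s['tool_pos'],s['width'],s['joints'].round(2))
E
```

```text
time_s: 14.62
tool_pos: [0.5302, -0.3147, 0.2023]
tcp_rot: [-0.0, 1.0, 0.0, 0.001]
force: [0.8, 0.9, -0.9]
width: 0.389
14.625 [ 0.5301784  -0.3146809   0.20227844] 0.389266997694023 [ 0.28  0.54  0.26  1.69 -0.17  0.94  2.17]
```

View pics/w8.png

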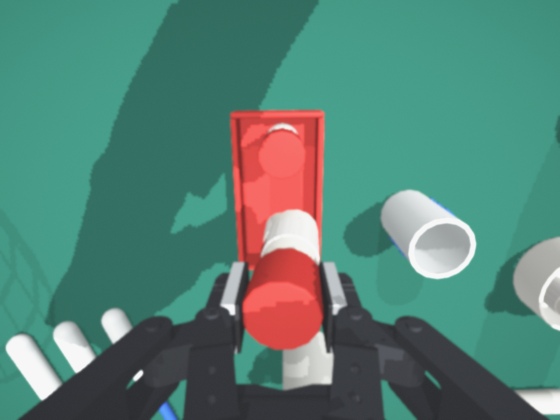

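The base leans a few mm to the right (u=291 against the cap at 283). The slot between the two bottles is free, so I lower it there.

```bash
python3 -m creep '[{"grip":0.02,"tx":-0.002,"ty":-0.003,"tz":0.04,"wx":0,"wy":0,"wz":0},{"grip":0.02,"tx":0,"ty":0,"tz":0.04,"wx":0,"wy":0,"wz":0},{"grip":0.02,"tx":0,"ty":0,"tz":0.028,"wx":0,"wy":0,"wz":0},{"grip":0.02,"tx":0,"ty":0,"tz":0.009,"wx":0,"wy":0,"wz":0},{"grip":0.02,"tx":0,"ty":0,"tz":0,"wx":0,"wy":0,"wz":0}]';python3 -m creep '[{"grip":0.06,"tx":0,"ty":0,"tz":0,"wx":0,"wy":0,"wz":0},{"grip":0.0854,"tx":0,"ty":0,"tz":0,"wx":0,"wy":0,"wz":0},{"grip":0.0854,"tx":0,"ty":0,"tz":0,"wx":0,"wy":0,"wz":0},{"grip":0.0854,"tx":0,"ty":0,"tz":-0.04,"wx":0,"wy":0,"wz":0},{"grip":0.0854,"tx":0,"ty":0,"tz":-0.0625,"wx":0,"wy":0,"wz":0},{"grip":0.0854,"tx":0,"ty":0,"tz":0,"wx":0,"wy":0,"wz":0}]';  python3 - <<'E'
from h import *
s,c=snap('wrist','w9.png');print(s['time_s'],s['tool_pos'],s['width'],s['joints'].round(2))
s,c=snap('top','t4.png')
for n,m in zip('rbw',masks(c)):
    for k in comps(m,60):
        (u,v),r=cv2.minEnclosingCircle(k);print(n,round(u),round(v),round(r,1),toplane(c,(u,v),.09)[0].round(3),toplane(c,(u,v),.044)[0].round(3))
im=cv2.resize(c['color'][120:310,110:480],None,fx=2.1,fy=2.1,interpolation=2);cv2.imwrite('pics/t4z.png',im[:,:,::-1])
E
```

```text
time_s: 15.3
tool_pos: [0.5333, -0.3169, 0.0852]
tcp_rot: [-0.001, 1.0, 0.0, 0.001]
force: [-1.0, -0.2, -1.4]
width: 0.385
time_s: 16.05
tool_pos: [0.5344, -0.3202, 0.1922]
tcp_rot: [0.0, 1.0, -0.002, 0.004]
force: [0.0, -0.9, -1.3]
width: 1.003
16.05 [ 0.5343811  -0.32018132  0.19215964] 1.003306319205515 [ 0.28  0.56  0.26  1.68 -0.17  0.91  2.18]
r 434 241 36.3 [ 0.527 -0.294  0.09 ] [ 0.531 -0.31   0.044]
b 150 257 35.9 [0.502 0.334 0.09 ] [0.504 0.347 0.044]
b 313 194 7.8 [ 0.638 -0.029  0.09 ] [ 0.647 -0.032  0.044]
b 263 134 17.2 [0.778 0.081 0.09 ] [0.793 0.083 0.044]
b 480 119 13.9 [ 0.807 -0.42   0.09 ] [ 0.823 -0.441  0.044]
b 504 112 14.1 [ 0.824 -0.475  0.09 ] [ 0.841 -0.499  0.044]
b 524 105 13.9 [ 0.839 -0.524  0.09 ] [ 0.857 -0.551  0.044]
w 298 278 15.6 [0.45  0.009 0.09 ] [0.45  0.007 0.044]
w 432 261 6.5 [ 0.483 -0.288  0.09 ] [ 0.484 -0.303  0.044]
w 382 228 15.2 [ 0.557 -0.18   0.09 ] [ 0.562 -0.19   0.044]
w 133 199 15.2 [0.633 0.375 0.09 ] [0.641 0.39  0.044]
w 305 201 19.9 [ 0.621 -0.012  0.09 ] [ 0.629 -0.014  0.044]
w 418 155 18.8 [ 0.724 -0.272  0.09 ] [ 0.736 -0.286  0.044]
w 496 158 26.9 [ 0.715 -0.449  0.09 ] [ 0.727 -0.471  0.044]
w 45 186 73.0 [0.667 0.573 0.09 ] [0.676 0.598 0.044]
w 311 132 30.3 [ 0.781 -0.029  0.09 ] [ 0.796 -0.032  0.044]
w 519 150 26.8 [ 0.732 -0.503  0.09 ] [ 0.745 -0.528  0.044]
w 542 142 26.6 [ 0.749 -0.556  0.09 ] [ 0.762 -0.584  0.044]
w 280 37 281.9 [1.017 0.04  0.09 ] [1.042 0.04  0.044]
```

View pics/w9.png

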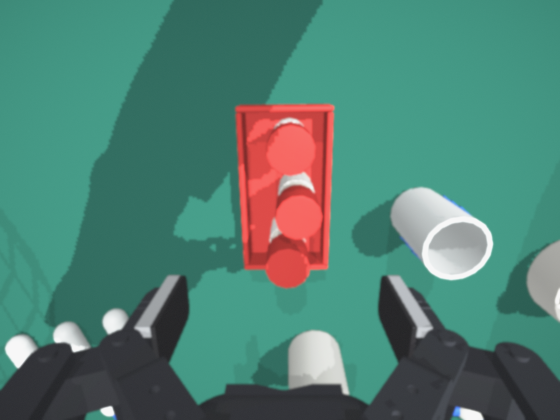

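View pics/t4z.png

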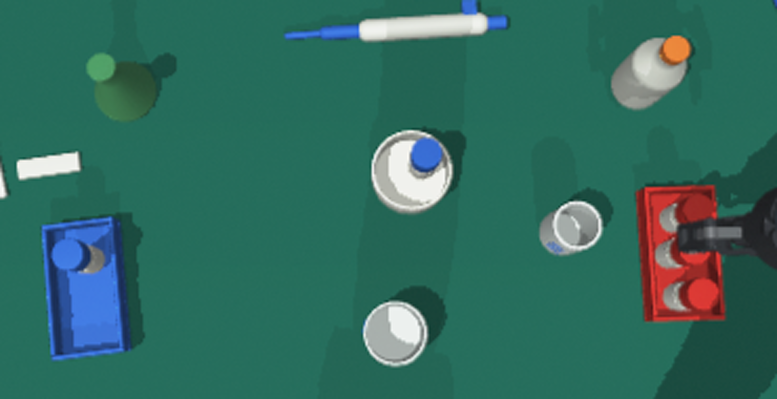

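```bash
python3 - <<'E'
from h import *
s,c=snap('side','s4.png');im=cv2.resize(c['color'][90:260,220:440],None,fx=3.4,fy=3.4,interpolation=2);cv2.imwrite('pics/s4z.png',im[:,:,::-1])
E
```

```text
(no output)
```

View pics/s4z.png

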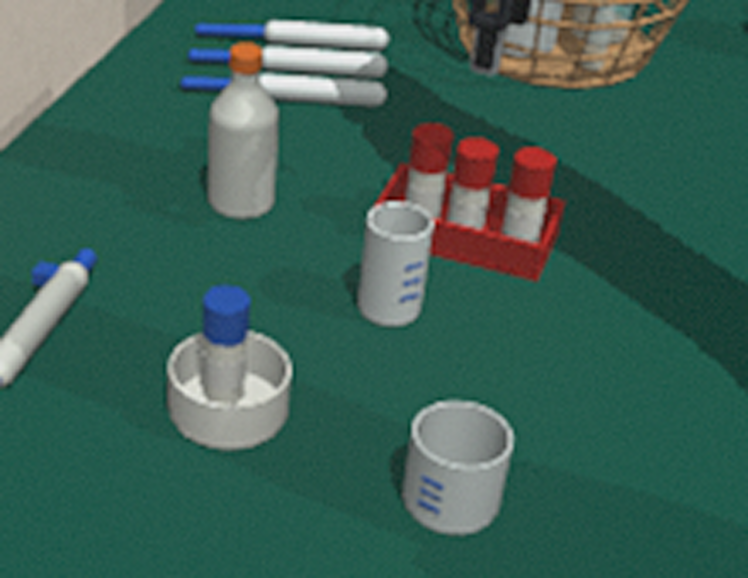

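All three red bottles stand upright in the red tray (side crop, caps at (432,147), (477,162), (534,172)). Next is the bottle in the dish.

```bash
python3 -m creep '[{"grip":0.0854,"tx":-0.018,"ty":0.0484,"tz":0,"wx":0,"wy":0,"wz":0},{"grip":0.0854,"tx":-0.018,"ty":0.0484,"tz":0,"wx":0,"wy":0,"wz":0},{"grip":0.0854,"tx":-0.018,"ty":0.0484,"tz":0,"wx":0,"wy":0,"wz":0},{"grip":0.0854,"tx":-0.018,"ty":0.0484,"tz":0,"wx":0,"wy":0,"wz":0},{"grip":0.0854,"tx":-0.018,"ty":0.0484,"tz":0,"wx":0,"wy":0,"wz":0},{"grip":0.0854,"tx":-0.018,"ty":0.0484,"tz":0,"wx":0,"wy":0,"wz":0},{"grip":0.0854,"tx":0,"ty":0,"tz":0,"wx":0,"wy":0,"wz":0},{"grip":0.0854,"tx":0,"ty":0,"tz":0,"wx":0,"wy":0,"wz":0}]'; python3 - <<'E'
from h import *
s,c=snap('wrist','w10.png');print(s['time_s'],s['tool_pos'],s['width'])
c=wcam(s,c)
for n,m in zip('rb',masks(c)[:2]):
    for k in comps(m,300):
        (u,v),r=cv2.minEnclosingCircle(k);print(n,u,v,r,toplane(c,(u,v),.09)[0].round(3),toplane(c,(u,v),.074)[0].round(3))
E
```

```text
time_s: 17.2
tool_pos: [0.6383, -0.0283, 0.1852]
tcp_rot: [-0.0, 1.0, -0.001, -0.001]
force: [-1.0, -0.6, -0.2]
width: 1.0
17.2 [ 0.63825543 -0.02830469  0.18521481] 0.9998064221817771
b 368.358154296875 337.5815734863281 21.109535217285156 [0.739 0.04  0.09 ] [0.752 0.045 0.074]
b 283.51409912109375 217.71478271484375 24.73332977294922 [ 0.637 -0.028  0.09 ] [ 0.642 -0.028  0.074]
```

View pics/w10.png

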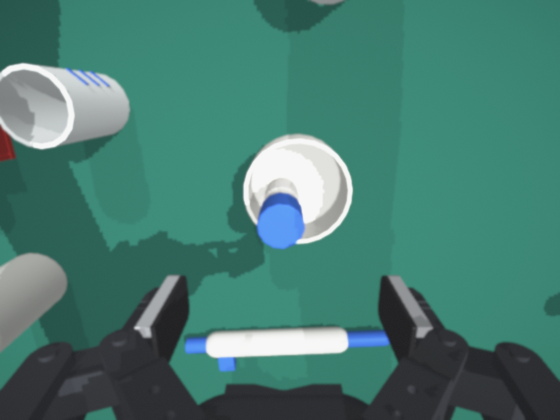

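The cap at (281,219) is directly below the tool and the dish rim is clear.

```bash
python3 -m creep '[{"grip":0.0854,"tx":-0.001,"ty":0,"tz":0.053,"wx":0,"wy":0,"wz":0},{"grip":0.0854,"tx":0,"ty":0,"tz":0.052,"wx":0,"wy":0,"wz":0},{"grip":0.0854,"tx":0,"ty":0,"tz":0,"wx":0,"wy":0,"wz":0},{"grip":0.02,"tx":0,"ty":0,"tz":0,"wx":0,"wy":0,"wz":0},{"grip":0.02,"tx":0,"ty":0,"tz":0,"wx":0,"wy":0,"wz":0},{"grip":0.02,"tx":0,"ty":0,"tz":0,"wx":0,"wy":0,"wz":0},{"grip":0.02,"tx":0,"ty":0,"tz":0,"wx":0,"wy":0,"wz":0}]'; python3 -m creep '[{"grip":0.02,"tx":0,"ty":0,"tz":-0.06,"wx":0,"wy":0,"wz":0},{"grip":0.02,"tx":0,"ty":0,"tz":-0.06,"wx":0,"wy":0,"wz":0},{"grip":0.02,"tx":0,"ty":0,"tz":0,"wx":0,"wy":0,"wz":0}]'; python3 - <<'E'
from h import *
s,c=snap('wrist','w11.png')
E
```

```text
time_s: 18.12
tool_pos: [0.6418, -0.028, 0.0839]
tcp_rot: [-0.0, 1.0, -0.0, 0.002]
force: [-0.8, -1.0, 6.7]
width: 0.38
time_s: 18.5
tool_pos: [0.6441, -0.0279, 0.2083]
tcp_rot: [-0.0, 1.0, 0.0, 0.006]
force: [0.7, -0.7, -1.0]
width: 0.378
```

View pics/w11.png

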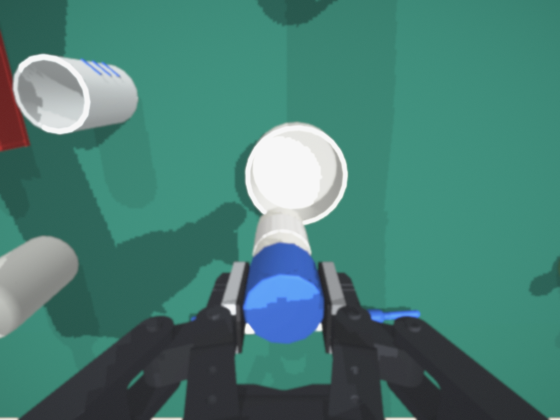

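```bash
python3 -m creep '[{"grip":0.02,"tx":0.0245,"ty":0.053,"tz":0,"wx":0,"wy":0,"wz":0},{"grip":0.02,"tx":0.0245,"ty":0.053,"tz":0,"wx":0,"wy":0,"wz":0},{"grip":0.02,"tx":0.0245,"ty":0.053,"tz":0,"wx":0,"wy":0,"wz":0},{"grip":0.02,"tx":0.0245,"ty":0.053,"tz":0,"wx":0,"wy":0,"wz":0},{"grip":0.02,"tx":0.0245,"ty":0.053,"tz":0,"wx":0,"wy":0,"wz":0},{"grip":0.02,"tx":0.0245,"ty":0.053,"tz":0,"wx":0,"wy":0,"wz":0},{"grip":0.02,"tx":0.0245,"ty":0.053,"tz":0,"wx":0,"wy":0,"wz":0},{"grip":0.02,"tx":0,"ty":0,"tz":0,"wx":0,"wy":0,"wz":0}]'; python3 -m creep '[{"grip":0.02,"tx":0,"ty":0,"tz":0.045,"wx":0,"wy":0,"wz":0},{"grip":0.02,"tx":0,"ty":0,"tz":0.045,"wx":0,"wy":0,"wz":0},{"grip":0.02,"tx":0,"ty":0,"tz":0,"wx":0,"wy":0,"wz":0}]'; python3 - <<'E'
from h import *
s,c=snap('wrist','w12.png')
E
```

```text
time_s: 19.55
tool_pos: [0.4642, 0.3489, 0.2004]
tcp_rot: [-0.005, 1.0, 0.001, -0.002]
force: [-0.5, -1.3, -1.0]
width: 0.381
time_s: 19.92
tool_pos: [0.4662, 0.3404, 0.1082]
tcp_rot: [0.0, 1.0, -0.003, -0.003]
force: [-0.4, 0.3, 0.1]
width: 0.378
```

View pics/w12.png

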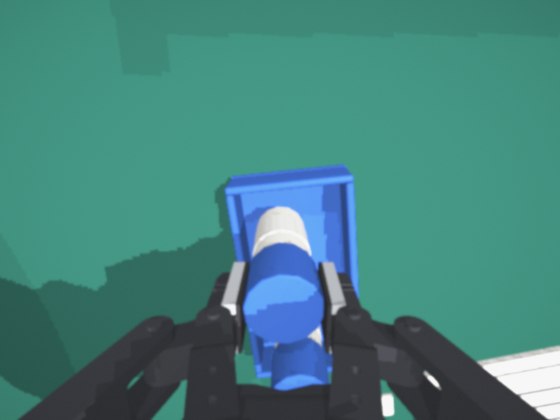

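```bash
python3 -m creep '[{"grip":0.02,"tx":-0.002,"ty":0.005,"tz":0.01,"wx":0,"wy":0,"wz":0},{"grip":0.02,"tx":0,"ty":0,"tz":0.013,"wx":0,"wy":0,"wz":0},{"grip":0.02,"tx":0,"ty":0,"tz":0,"wx":0,"wy":0,"wz":0},{"grip":0.06,"tx":0,"ty":0,"tz":0,"wx":0,"wy":0,"wz":0},{"grip":0.0854,"tx":0,"ty":0,"tz":0,"wx":0,"wy":0,"wz":0},{"grip":0.0854,"tx":0,"ty":0,"tz":0,"wx":0,"wy":0,"wz":0},{"grip":0.0854,"tx":0,"ty":0,"tz":-0.05,"wx":0,"wy":0,"wz":0},{"grip":0.0854,"tx":0,"ty":0,"tz":-0.06,"wx":0,"wy":0,"wz":0}]'; python3 - <<'E'
from h import *
s,c=snap('wrist','w13.png');print(s['tool_pos'])
s,c=snap('top','t5.png')
m=masks(c)[2]
cs,_=cv2.findContours(m,cv2.RETR_EXTERNAL,cv2.CHAIN_APPROX_NONE)
for k in cs:
    if 300<cv2.contourArea(k)<2000:
        (u,v),r=cv2.minEnclosingCircle(k);print(round(u,1),round(v,1),round(r,1),toplane(c,(u,v),.066)[0].round(3),toplane(c,(u,v),.044)[0].round(3))
im=cv2.resize(c['color'][120:310,110:480],None,fx=2.1,fy=2.1,interpolation=2);cv2.imwrite('pics/t5z.png',im[:,:,::-1])
E
```

```text
time_s: 20.98
tool_pos: [0.47, 0.3478, 0.1993]
tcp_rot: [-0.0, 1.0, -0.001, -0.001]
force: [0.6, 1.3, 0.5]
width: 0.999
[0.47001568 0.34778477 0.19926876]
297.9 278.6 15.5 [0.45  0.008 0.066] [0.45  0.007 0.044]
381.5 228.8 15.3 [ 0.559 -0.185  0.066] [ 0.561 -0.19   0.044]
305.6 201.3 19.8 [ 0.625 -0.014  0.066] [ 0.629 -0.015  0.044]
418.3 155.1 18.8 [ 0.73  -0.279  0.066] [ 0.736 -0.286  0.044]
495.0 158.0 26.9 [ 0.72  -0.458  0.066] [ 0.726 -0.469  0.044]
311.0 132.5 30.3 [ 0.789 -0.031  0.066] [ 0.796 -0.032  0.044]
518.5 150.5 27.1 [ 0.737 -0.515  0.066] [ 0.743 -0.527  0.044]
541.0 143.0 26.9 [ 0.754 -0.569  0.066] [ 0.761 -0.582  0.044]
```

View pics/w13.png

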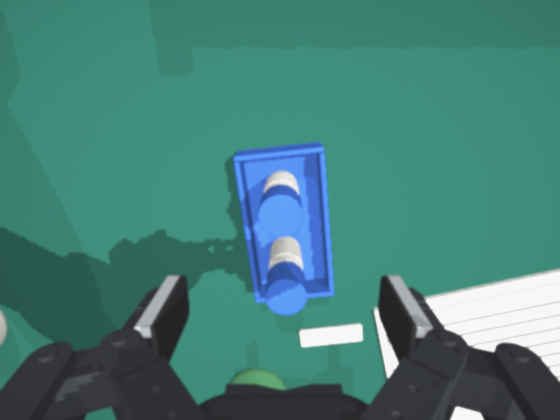

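View pics/t5z.png

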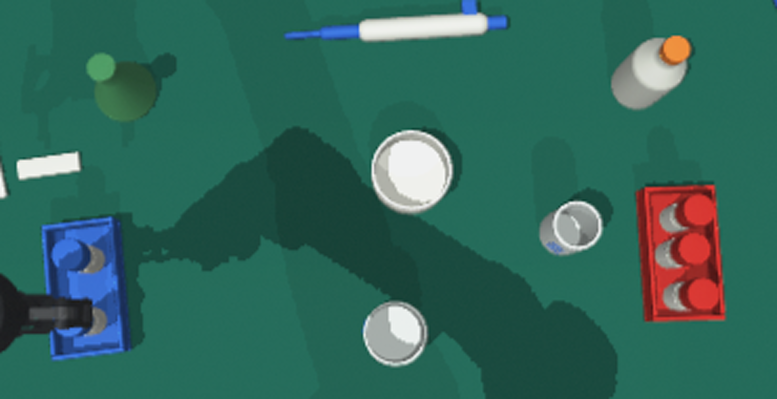

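All five bottles are in their trays (wrist view: blue caps at (280,213) and (287,293)). Next is the large beaker.

```bash
python3 -m creep '[{"grip":0.0854,"tx":0.003,"ty":-0.0567,"tz":0,"wx":0,"wy":0,"wz":0},{"grip":0.0854,"tx":0.003,"ty":-0.0567,"tz":0,"wx":0,"wy":0,"wz":0},{"grip":0.0854,"tx":0.003,"ty":-0.0567,"tz":0,"wx":0,"wy":0,"wz":0},{"grip":0.0854,"tx":0.003,"ty":-0.0567,"tz":0,"wx":0,"wy":0,"wz":0},{"grip":0.0854,"tx":0.003,"ty":-0.0567,"tz":0,"wx":0,"wy":0,"wz":0},{"grip":0.0854,"tx":0.003,"ty":-0.0567,"tz":0,"wx":0,"wy":0,"wz":0},{"grip":0.0854,"tx":0,"ty":0,"tz":0,"wx":0,"wy":0,"wz":0},{"grip":0.0854,"tx":0,"ty":0,"tz":0,"wx":0,"wy":0,"wz":0}]'; cat >> h.py <<'E'
def rim(c,P,z,D):
    """fit rim circle: project guess, gather outer contour of light blob near it; cast contour to plane z and fit radius-D/2 circle to outermost side"""
    h=cv2.cvtColor(c['color'],cv2.COLOR_RGB2HSV)
    m=((h[:,:,1]<75)&(h[:,:,2]>95)).astype(np.uint8)
    m=cv2.morphologyEx(m,cv2.MORPH_CLOSE,np.ones((5,5)))
    u=project(c,np.array([P[0],P[1],z]))[0]
    out=None
    for k in comps(m,300):
        if cv2.pointPolygonTest(k.reshape(-1,1,2).astype(np.float32),(float(u[0]),float(u[1])),False)>=0:out=k
    if out is None: return None
    q=toplane(c,out,z)[:,:2]
    R,t,K=proj(c);o=(-R.T@t)[:2]
    # rim silhouette: points farther from camera nadir than centre
    from scipy.optimize import least_squares
    g=np.array(P[:2],float)
    for _ in range(5):
        d=g-o;d/=np.linalg.norm(d)+1e-9
        sel=((q-g)@d>0.2*D/2)
        f=least_squares(lambda x:np.hypot(*(q[sel]-x).T)-D/2,g,loss='soft_l1',f_scale=.001);g=f.x
    r=np.hypot(*(q[sel]-g).T)-D/2
    return g.round(4),r.std().round(4),sel.sum()
E
python3 - <<'E'
from h import *
s,c=snap('wrist','w14.png');print(s['tool_pos'])
c=wcam(s,c);print(rim(c,(.45,.008),.066,.068))
E
```

```text
time_s: 22.08
tool_pos: [0.453, 0.0087, 0.1988]
tcp_rot: [-0.0, 1.0, 0.0, 0.0]
force: [0.0, 0.8, -0.2]
width: 1.0
[0.45297429 0.00874677 0.19879901]
(array([0.4522, 0.006 ]), np.float64(0.0004), np.int64(100))
```

View pics/w14.png

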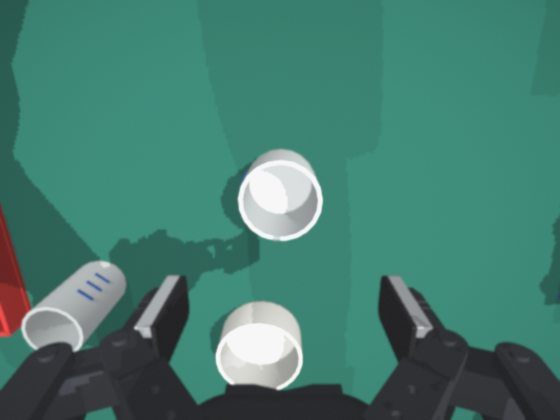

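```bash
python3 -c "
import plant;print(plant.finger_overhang, plant.finger_overhang() if callable(plant.finger_overhang) else '')"
```

```text
0.017
```

```bash
python3 -m creep '[{"grip":0.0854,"tx":0.001,"ty":-0.0025,"tz":0.05,"wx":0,"wy":0,"wz":0},{"grip":0.0854,"tx":0,"ty":0,"tz":0.05,"wx":0,"wy":0,"wz":0},{"grip":0.0854,"tx":0,"ty":0,"tz":0.038,"wx":0,"wy":0,"wz":0},{"grip":0.0854,"tx":0,"ty":0,"tz":0,"wx":0,"wy":0,"wz":0},{"grip":0.05,"tx":0,"ty":0,"tz":0,"wx":0,"wy":0,"wz":0},{"grip":0.05,"tx":0,"ty":0,"tz":0,"wx":0,"wy":0,"wz":0},{"grip":0.05,"tx":0,"ty":0,"tz":0,"wx":0,"wy":0,"wz":0}]'; python3 -m creep '[{"grip":0.05,"tx":0,"ty":0,"tz":-0.05,"wx":0,"wy":0,"wz":0},{"grip":0.05,"tx":0,"ty":0,"tz":-0.05,"wx":0,"wy":0,"wz":0},{"grip":0.05,"tx":0,"ty":0,"tz":0,"wx":0,"wy":0,"wz":0}]'; python3 - <<'E'
from h import *
s,c=snap('wrist','w15.png');print(s['tool_pos'])
c=wcam(s,c);print(rim(c,(.627,-.014),.044,.09))
s,c=snap('top','t6.png');print(rim(c,(.627,-.014),.044,.09))
s,c=snap('side','s6.png')
E
```

```text
time_s: 23.0
tool_pos: [0.4529, 0.0064, 0.0628]
tcp_rot: [-0.001, 1.0, 0.001, 0.001]
force: [-2.8, 0.7, 7.6]
width: 0.771
time_s: 23.38
tool_pos: [0.4552, 0.0062, 0.1655]
tcp_rot: [-0.0, 1.0, 0.001, 0.005]
force: [0.7, 0.0, -1.4]
width: 0.778
[0.45523343 0.00616487 0.16548639]
(array([ 0.603 , -0.0149]), np.float64(0.0086), np.int64(147))
(array([ 0.6303, -0.0156]), np.float64(0.0006), np.int64(47))
```

View pics/w15.png

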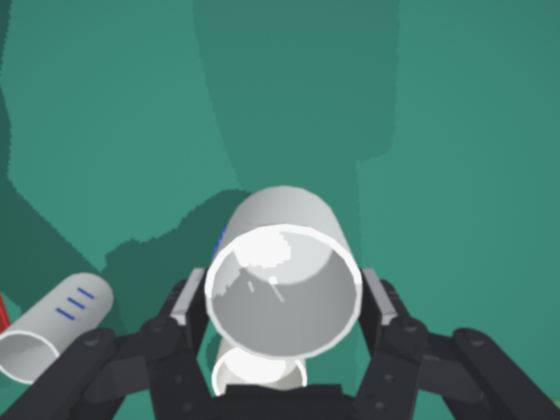

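View pics/s6.png

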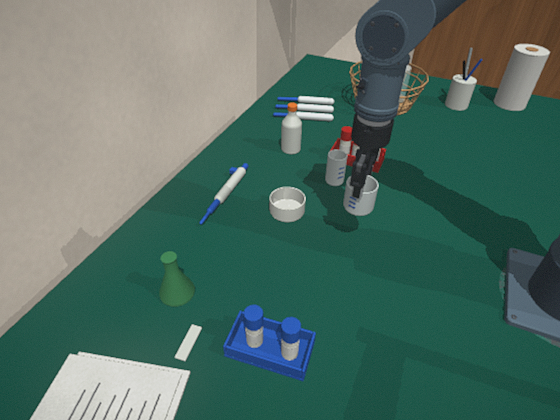

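Gripped. The dish centre is about (0.629, -0.015) in the top view, so I carry the beaker over it.

```bash
python3 -m creep '[{"grip":0.05,"tx":-0.058,"ty":-0.007,"tz":0,"wx":0,"wy":0,"wz":0},{"grip":0.05,"tx":-0.058,"ty":-0.007,"tz":0,"wx":0,"wy":0,"wz":0},{"grip":0.05,"tx":-0.058,"ty":-0.007,"tz":0,"wx":0,"wy":0,"wz":0},{"grip":0.05,"tx":0,"ty":0,"tz":0.05,"wx":0,"wy":0,"wz":0},{"grip":0.05,"tx":0,"ty":0,"tz":0,"wx":0,"wy":0,"wz":0},{"grip":0.05,"tx":0,"ty":0,"tz":0,"wx":0,"wy":0,"wz":0}]'; python3 - <<'E'
from h import *
s,c=snap('wrist','w16.png');print(s['tool_pos'])
s,c=snap('top','t7.png');cv2.imwrite('pics/t7z.png',cv2.resize(c['color'][130:270,220:400],None,fx=4,fy=4,interpolation=2)[:,:,::-1])
s,c=snap('side','s7.png');cv2.imwrite('pics/s7z.png',cv2.resize(c['color'][130:270,200:380],None,fx=4,fy=4,interpolation=2)[:,:,::-1])
E
```

```text
time_s: 24.28
tool_pos: [0.6252, -0.0154, 0.111]
tcp_rot: [-0.0, 1.0, -0.0, -0.001]
force: [-0.9, 0.1, -0.7]
width: 0.77
[ 0.6251911  -0.01537654  0.11097864]
```

View pics/w16.png

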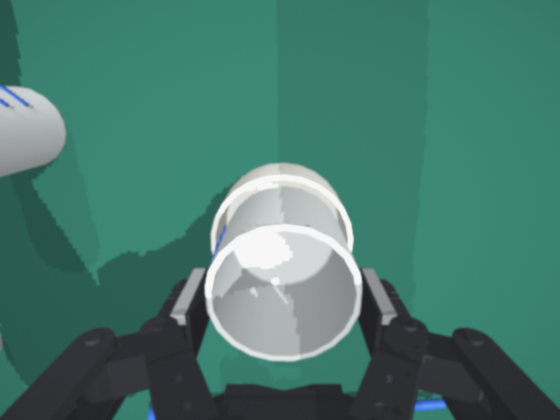

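View pics/s7z.png

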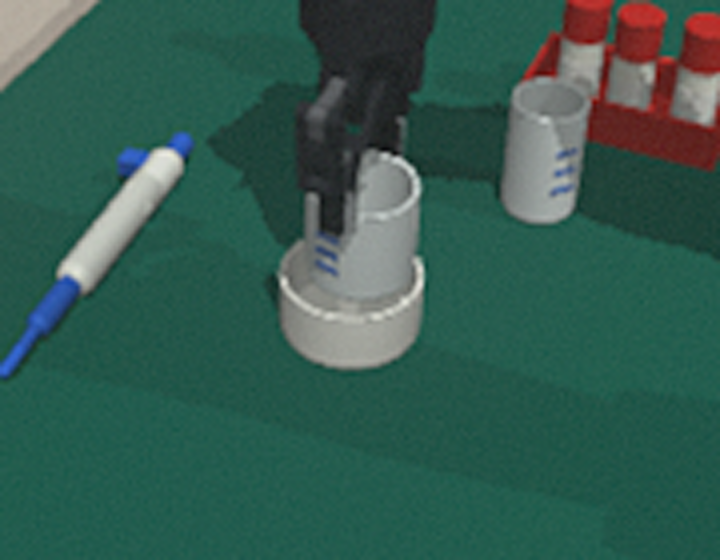

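```bash
python3 - <<'E'
from h import *
s=read_state();c=wcam(s,camera('wrist'))
g=cv2.cvtColor(c['color'],cv2.COLOR_RGB2GRAY);print(g[155:200,282].tolist())
for v in (170,173,175,177,185,187): print(v,toplane(c,(282,v),.044)[0].round(4))
P=project(c,[[.630-.045,-.015,.044],[.630-.042,-.015,.044],[.63,-.06,.044],[.625-.034,-.015,.049],[.63,.03,.044]]);print(P.round(1))
E
python3 -c "
import cv2;i=cv2.imread('pics/w16.png');cv2.imwrite('pics/w16z.png',cv2.resize(i[150:260,190:380],None,fx=4,fy=4,interpolation=2))"
```

```text
[104, 104, 105, 108, 124, 153, 176, 186, 188, 189, 191, 192, 193, 194, 195, 197, 218, 242, 247, 247, 247, 246, 239, 227, 222, 221, 222, 224, 235, 243, 242, 225, 194, 181, 179, 179, 178, 179, 179, 180, 183, 189, 194, 192, 189]
170 [ 0.5852 -0.0158  0.044 ]
173 [ 0.587  -0.0157  0.044 ]
175 [ 0.5882 -0.0157  0.044 ]
177 [ 0.5894 -0.0157  0.044 ]
185 [ 0.5944 -0.0157  0.044 ]
187 [ 0.5956 -0.0157  0.044 ]
[[283.3 169.7]
 [283.3 174.6]
 [212.3 239.3]
 [283.2 181.6]
 [354.  239.6]]
```

View pics/w16z.png

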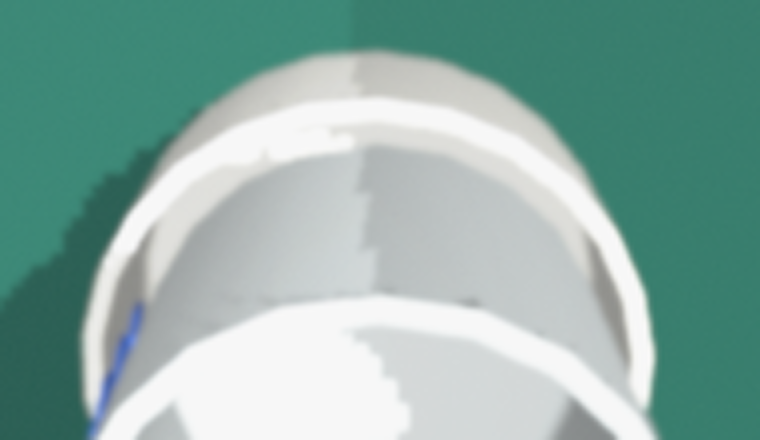

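The rim's outer near edge at (282,174) puts the dish centre at x of about 0.632. I shift 4 mm forward and lower it.

```bash
python3 -m creep '[{"grip":0.05,"tx":-0.004,"ty":0,"tz":0,"wx":0,"wy":0,"wz":0},{"grip":0.05,"tx":-0.001,"ty":0,"tz":0.015,"wx":0,"wy":0,"wz":0},{"grip":0.05,"tx":0,"ty":0,"tz":0.015,"wx":0,"wy":0,"wz":0},{"grip":0.05,"tx":0,"ty":0,"tz":0.01,"wx":0,"wy":0,"wz":0},{"grip":0.05,"tx":0,"ty":0,"tz":0,"wx":0,"wy":0,"wz":0}]';python3 -m creep '[{"grip":0.05,"tx":0,"ty":0,"tz":0.003,"wx":0,"wy":0,"wz":0},{"grip":0.05,"tx":0,"ty":0,"tz":0,"wx":0,"wy":0,"wz":0}]'
```

```text
time_s: 25.1
tool_pos: [0.6298, -0.0153, 0.0693]
tcp_rot: [-0.0, 1.0, -0.0, -0.001]
force: [0.4, 0.1, -0.7]
width: 0.772
time_s: 25.35
tool_pos: [0.631, -0.0153, 0.068]
tcp_rot: [-0.0, 1.0, 0.0, 0.0]
force: [0.6, -0.3, -1.1]
width: 0.775
```

No contact yet, and about 1 mm is left. I release it there and go up.

```bash
python3 -m creep '[{"grip":0.0854,"tx":0,"ty":0,"tz":0.001,"wx":0,"wy":0,"wz":0},{"grip":0.0854,"tx":0,"ty":0,"tz":0,"wx":0,"wy":0,"wz":0},{"grip":0.0854,"tx":0,"ty":0,"tz":0,"wx":0,"wy":0,"wz":0},{"grip":0.0854,"tx":0,"ty":0,"tz":-0.05,"wx":0,"wy":0,"wz":0},{"grip":0.0854,"tx":0,"ty":0,"tz":-0.06,"wx":0,"wy":0,"wz":0},{"grip":0.0854,"tx":0,"ty":0,"tz":0,"wx":0,"wy":0,"wz":0}]'; python3 - <<'E'
from h import *
s,c=snap('wrist','w17.png');print(s['tool_pos'])
c=wcam(s,c);print(rim(c,(.631,-.0155),.070,.068))
s,c=snap('top','t8.png');print(rim(c,(.562,-.19),.088,.052))
s,c=snap('side','s8.png');cv2.imwrite('pics/s8z.png',cv2.resize(c['color'][130:270,200:380],None,fx=4,fy=4,interpolation=2)[:,:,::-1])
E
```

```text
time_s: 26.1
tool_pos: [0.6344, -0.0157, 0.1822]
tcp_rot: [-0.0, 1.0, 0.0, 0.005]
force: [-0.4, 0.3, -0.1]
width: 1.003
[ 0.63444448 -0.01569609  0.18218565]
(array([ 0.6313, -0.0166]), np.float64(0.0019), np.int64(110))
(array([ 0.5602, -0.1873]), np.float64(0.0007), np.int64(29))
```

View pics/w17.png

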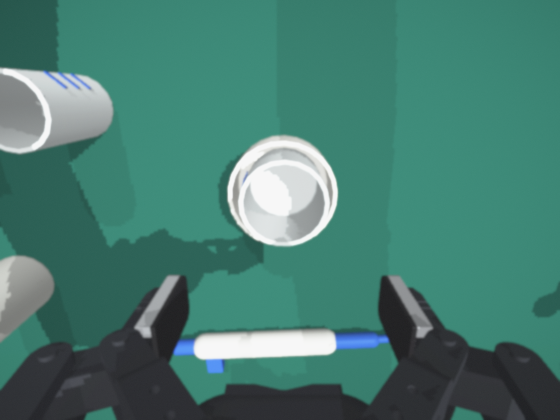

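View pics/s8z.png

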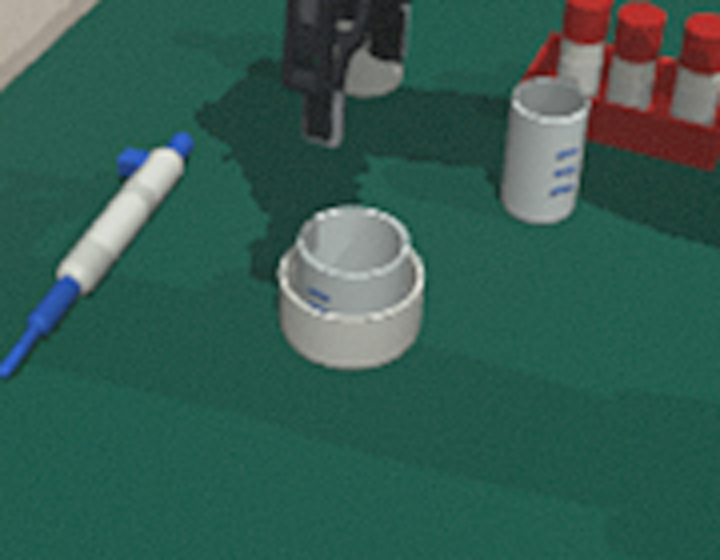

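The large beaker sits level and fully down in the dish. Next is the medium one.

```bash
python3 -m creep '[{"grip":0.0854,"tx":0.0185,"ty":-0.0428,"tz":-0.01,"wx":0,"wy":0,"wz":0},{"grip":0.0854,"tx":0.0185,"ty":-0.0428,"tz":-0.01,"wx":0,"wy":0,"wz":0},{"grip":0.0854,"tx":0.0185,"ty":-0.0428,"tz":0,"wx":0,"wy":0,"wz":0},{"grip":0.0854,"tx":0.0185,"ty":-0.0428,"tz":0,"wx":0,"wy":0,"wz":0},{"grip":0.0854,"tx":0,"ty":0,"tz":0,"wx":0,"wy":0,"wz":0},{"grip":0.0854,"tx":0,"ty":0,"tz":0,"wx":0,"wy":0,"wz":0}]'; python3 - <<'E'
from h import *
s,c=snap('wrist','w18.png');print(s['tool_pos'])
c=wcam(s,c);print(rim(c,(.56,-.187),.088,.052))
E
```

```text
time_s: 27.0
tool_pos: [0.5564, -0.1857, 0.1955]
tcp_rot: [-0.0, 1.0, 0.001, -0.001]
force: [1.0, 0.6, -0.4]
width: 0.999
[ 0.55644841 -0.18570019  0.19548609]
(array([ 0.5626, -0.1892]), np.float64(0.0003), np.int64(82))
```

View pics/w18.png

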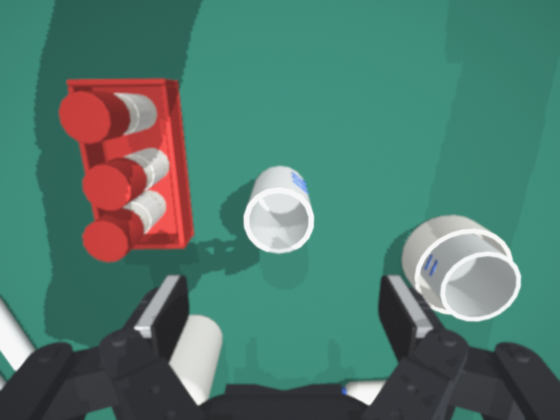

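```bash
python3 -m creep '[{"grip":0.0854,"tx":-0.006,"ty":-0.0035,"tz":0.01,"wx":0,"wy":0,"wz":0},{"grip":0.0854,"tx":0,"ty":0,"tz":0.05,"wx":0,"wy":0,"wz":0},{"grip":0.0854,"tx":0,"ty":0,"tz":0.051,"wx":0,"wy":0,"wz":0},{"grip":0.0854,"tx":0,"ty":0,"tz":0,"wx":0,"wy":0,"wz":0},{"grip":0.03,"tx":0,"ty":0,"tz":0,"wx":0,"wy":0,"wz":0},{"grip":0.03,"tx":0,"ty":0,"tz":0,"wx":0,"wy":0,"wz":0},{"grip":0.03,"tx":0,"ty":0,"tz":0,"wx":0,"wy":0,"wz":0},{"grip":0.03,"tx":0,"ty":0,"tz":0,"wx":0,"wy":0,"wz":0}]'; python3 -m creep '[{"grip":0.03,"tx":0,"ty":0,"tz":-0.05,"wx":0,"wy":0,"wz":0},{"grip":0.03,"tx":0,"ty":0,"tz":-0.06,"wx":0,"wy":0,"wz":0},{"grip":0.03,"tx":0,"ty":0,"tz":0,"wx":0,"wy":0,"wz":0}]'; python3 - <<'E'
from h import *
s,c=snap('wrist','w19.png');print(s['tool_pos'])
c=wcam(s,c);print(rim(c,(.631,-.0155),.070,.068))
s,c=snap('top','t9.png');print(rim(c,(.631,-.0155),.070,.068))
E
```

```text
time_s: 28.05
tool_pos: [0.565, -0.1904, 0.0887]
tcp_rot: [-0.0, 1.0, -0.0, 0.002]
force: [-0.1, 1.3, 6.4]
width: 0.584
time_s: 28.42
tool_pos: [0.5667, -0.1915, 0.2024]
tcp_rot: [-0.0, 1.0, -0.001, 0.006]
force: [-1.0, 0.5, -1.5]
width: 0.581
[ 0.5667275  -0.19154575  0.2024209 ]
(array([ 0.6302, -0.015 ]), np.float64(0.0003), np.int64(93))
(array([ 0.6357, -0.0173]), np.float64(0.0025), np.int64(38))
```

View pics/w19.png

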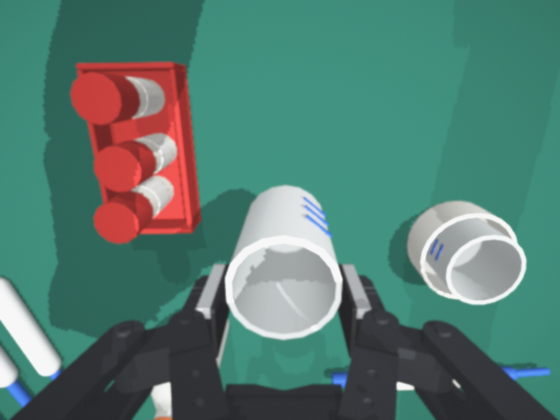

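View pics/t9.png

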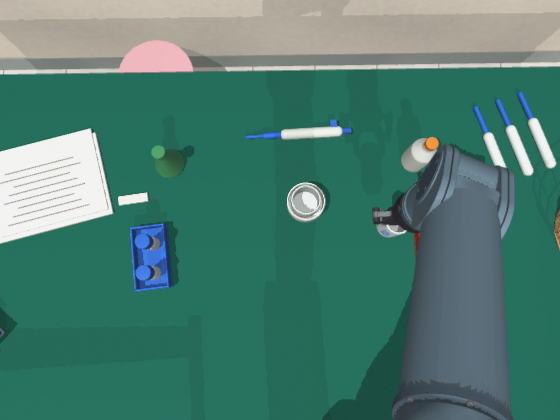

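```bash
python3 -m creep '[{"grip":0.03,"tx":-0.0165,"ty":0.044,"tz":0,"wx":0,"wy":0,"wz":0},{"grip":0.03,"tx":-0.0165,"ty":0.044,"tz":0,"wx":0,"wy":0,"wz":0},{"grip":0.03,"tx":-0.0165,"ty":0.044,"tz":0,"wx":0,"wy":0,"wz":0},{"grip":0.03,"tx":-0.0165,"ty":0.044,"tz":0,"wx":0,"wy":0,"wz":0},{"grip":0.03,"tx":0,"ty":0,"tz":0.03,"wx":0,"wy":0,"wz":0},{"grip":0.03,"tx":0,"ty":0,"tz":0,"wx":0,"wy":0,"wz":0},{"grip":0.03,"tx":0,"ty":0,"tz":0,"wx":0,"wy":0,"wz":0}]'; python3 - <<'E'
from h import *
s,c=snap('wrist','w20.png');print(s['tool_pos']);c2=wcam(s,c)
print(project(c2,[[.631,-.0155,.07],[.631-.034,-.0155,.07],[.631,-.0495,.07],[.631,.0185,.07]]).round(1))
i=c['color'][:,:,::-1];cv2.imwrite('pics/w20z.png',cv2.resize(i[150:280,190:380],None,fx=4,fy=4,interpolation=2))
s,c=snap('side','s20.png');cv2.imwrite('pics/s20z.png',cv2.resize(c['color'][130:270,200:380],None,fx=4,fy=4,interpolation=2)[:,:,::-1])
E
```

```text
time_s: 29.4
tool_pos: [0.6285, -0.0152, 0.1658]
tcp_rot: [0.001, 1.0, -0.0, -0.0]
force: [-0.1, -0.5, -0.4]
width: 0.582
[ 0.62852761 -0.01522515  0.16584821]
[[282.7 222.6]
 [282.6 175.8]
 [234.9 222.6]
 [330.4 222.6]]
```

View pics/w20z.png

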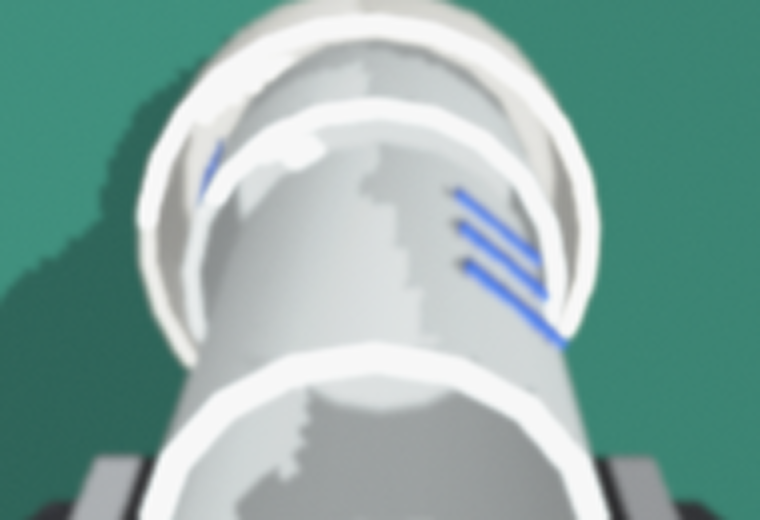

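View pics/s20z.png

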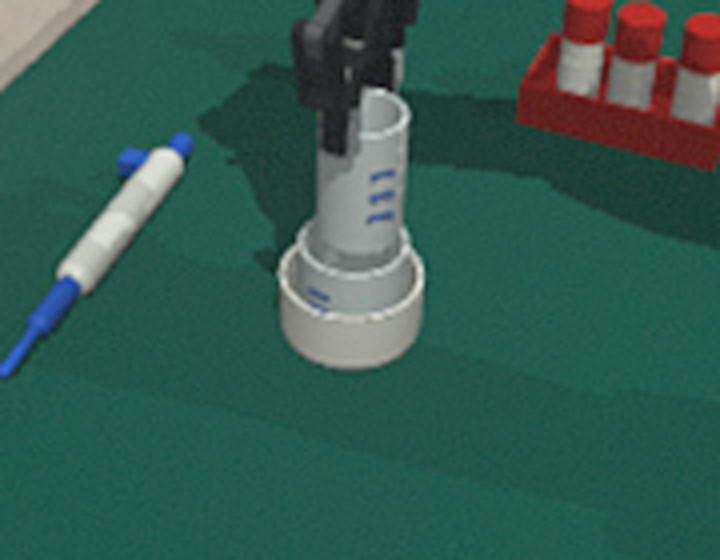

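```bash
python3 -m creep '[{"grip":0.03,"tx":-0.002,"ty":0.0005,"tz":0,"wx":0,"wy":0,"wz":0},{"grip":0.03,"tx":0,"ty":0,"tz":0.007,"wx":0,"wy":0,"wz":0},{"grip":0.03,"tx":0,"ty":0,"tz":0.015,"wx":0,"wy":0,"wz":0},{"grip":0.03,"tx":0,"ty":0,"tz":0,"wx":0,"wy":0,"wz":0}]'; python3 -c "
from h import *
s,c=snap('wrist','w21.png')
i=c['color'][:,:,::-1];cv2.imwrite('pics/w21z.png',cv2.resize(i[150:280,190:380],None,fx=4,fy=4,interpolation=2))"
```

```text
time_s: 30.0
tool_pos: [0.6295, -0.0134, 0.1419]
tcp_rot: [-0.0, 1.0, -0.0, -0.002]
force: [-0.0, 0.1, -0.7]
width: 0.586
```

View pics/w21z.png

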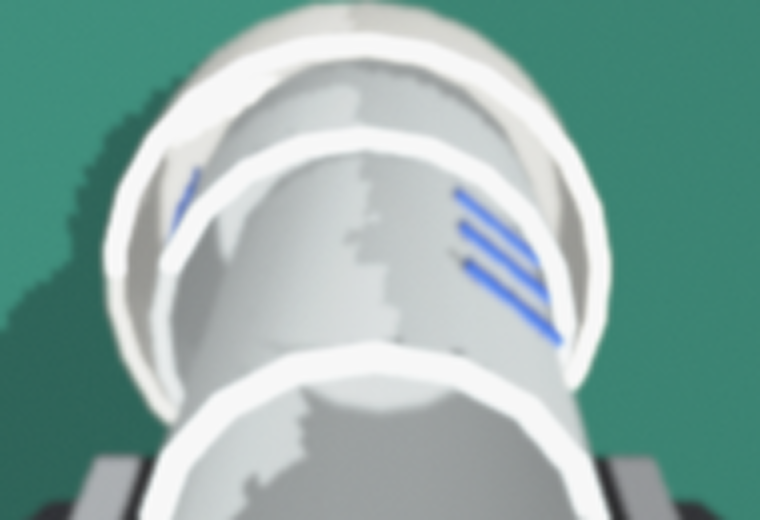

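```bash
python3 -m creep '[{"grip":0.03,"tx":-0.0015,"ty":-0.002,"tz":0,"wx":0,"wy":0,"wz":0},{"grip":0.03,"tx":0,"ty":0,"tz":0.02,"wx":0,"wy":0,"wz":0},{"grip":0.03,"tx":0,"ty":0,"tz":0.015,"wx":0,"wy":0,"wz":0},{"grip":0.03,"tx":0,"ty":0,"tz":0.006,"wx":0,"wy":0,"wz":0},{"grip":0.03,"tx":0,"ty":0,"tz":0,"wx":0,"wy":0,"wz":0}]'
```

```text
time_s: 30.68
tool_pos: [0.6319, -0.0155, 0.102]
tcp_rot: [-0.0, 1.0, -0.0, -0.001]
force: [1.0, 0.3, -1.2]
width: 0.588
```

```bash
python3 -m creep '[{"grip":0.03,"tx":0,"ty":0,"tz":0.003,"wx":0,"wy":0,"wz":0},{"grip":0.03,"tx":0,"ty":0,"tz":0.0015,"wx":0,"wy":0,"wz":0},{"grip":0.03,"tx":0,"ty":0,"tz":0,"wx":0,"wy":0,"wz":0}]'
```

```text
time_s: 31.05
tool_pos: [0.6325, -0.0155, 0.0984]
tcp_rot: [-0.0, 1.0, 0.0, 0.0]
force: [-0.2, -0.6, -0.3]
width: 0.586
```

```bash
python3 -m creep '[{"grip":0.03,"tx":0,"ty":0,"tz":0.001,"wx":0,"wy":0,"wz":0},{"grip":0.0854,"tx":0,"ty":0,"tz":0,"wx":0,"wy":0,"wz":0},{"grip":0.0854,"tx":0,"ty":0,"tz":0,"wx":0,"wy":0,"wz":0},{"grip":0.0854,"tx":0,"ty":0,"tz":0,"wx":0,"wy":0,"wz":0},{"grip":0.0854,"tx":0,"ty":0,"tz":-0.05,"wx":0,"wy":0,"wz":0},{"grip":0.0854,"tx":0,"ty":0,"tz":-0.06,"wx":0,"wy":0,"wz":0},{"grip":0.0854,"tx":0.05,"ty":0,"tz":-0.03,"wx":0,"wy":0,"wz":0},{"grip":0.0854,"tx":0.05,"ty":0,"tz":0,"wx":0,"wy":0,"wz":0}]'; python3 -c "
from h import *
s,c=snap('wrist','w22.png')
s,c=snap('side','s22.png');cv2.imwrite('pics/s22z.png',cv2.resize(c['color'][110:270,190:395],None,fx=3.7,fy=3.7,interpolation=2)[:,:,::-1])
s,c=snap('top','t22.png');cv2.imwrite('pics/t22z.png',cv2.resize(c['color'][120:310,110:480],None,fx=2.1,fy=2.1,interpolation=2)[:,:,::-1])"
```

```text
time_s: 32.05
tool_pos: [0.5331, -0.0157, 0.24]
tcp_rot: [-0.0, 1.0, 0.0, 0.003]
force: [-0.4, 0.3, -0.0]
width: 0.998
```

View pics/w22.png

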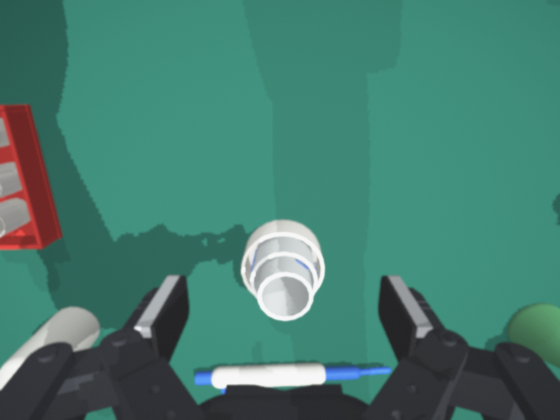

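View pics/s22z.png

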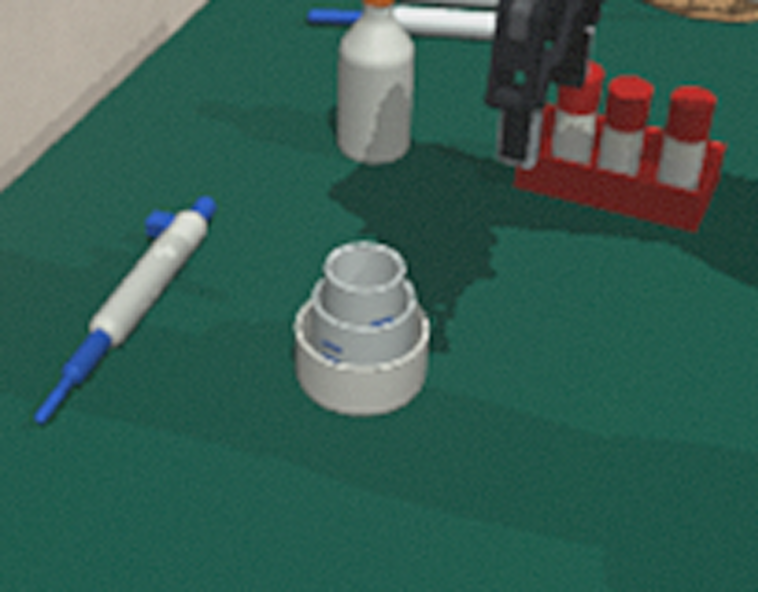

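View pics/t22z.png

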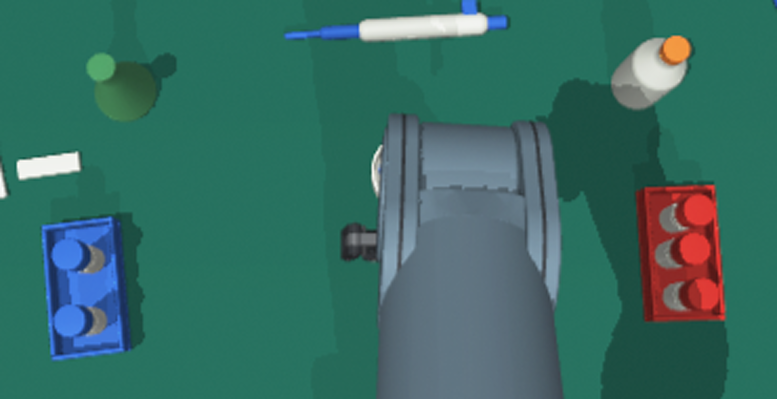

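```bash
python3 -m creep '[{"grip":0.0854,"tx":0,"ty":0,"tz":0,"wx":0,"wy":0,"wz":0},{"grip":0.0854,"tx":0,"ty":0,"tz":0,"wx":0,"wy":0,"wz":0},{"grip":0.0854,"tx":0,"ty":0,"tz":0,"wx":0,"wy":0,"wz":0},{"grip":0.0854,"tx":0,"ty":0,"tz":0,"wx":0,"wy":0,"wz":0}]'; python3 -c "
from plant import *
print(finish_job())"
```

```text
time_s: 32.7
tool_pos: [0.5327, -0.0156, 0.2371]
tcp_rot: [-0.0, 1.0, -0.0, -0.0]
force: [-1.0, -0.3, 0.8]
width: 1.002
the job is handed in; nothing more can be done
None
```

The bench is cleared and the job was handed in at about 33 s, with no verdict reported.

- **Bottles:** all five were present. The three red-capped ones stand in the red tray. The two blue-capped ones, including the one from the dish, stand in the blue tray.
- **Beakers:** only the large and medium ones were there; I found no small beaker in any view. The large one is in the dish and the medium one is inside it.
- **Last checks:** the final top, side and wrist pictures show every bottle upright in its own tray. The nest is level and fully down, judged by eye with no final position fit. The flask, wash bottle, cassette and pipette look unmoved, and the gripper is open and clear of everything.
- **Disagreements:** camera estimates of the dish and large-beaker centre differed by 2 to 5 mm, so I corrected against wrist pictures before each nesting. One red bottle leaned slightly in the grip but looked upright after release. I did not see the dish or large beaker get knocked.

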